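# Draw the retaining ring off the filter turret

### The job

Take the sprung wire retaining ring off the filter turret's spindle: pry it out of its groove with the hooked pick, keeping the fingers off the ring until it is off the spindle. Then put the pick back on its rest and the ring in the steel dish. Do not drop the ring on the bench, and leave the bottle, flask, canister and Petri dishes where they stand.

Things in the scene. Friction and masses are not known exactly. Their poses are not given: they have to be found in the camera images.
- turret: Filter turret, fixed to the bench; origin on the bench under the spindle axis. White housing 200 x 200 mm, 47 mm high; on it a round black disc, 204 mm across, flat top 70 mm above the bench, with six flush round filters. A low sprung detent arm (below the disc's top) lies along the housing's +x edge.
- groove (a point): Seat of the ring: on the upright steel spindle's axis in mid-disc, at mid-height of the seated ring, 86.5 mm above the bench. The spindle: shoulder 52 mm in diameter up to 84 mm above the bench (the ring lies on it), groove 28 mm in diameter and 7.6 mm high, then a head 36 mm in diameter up to 103 mm.
- ring_center (a point): Centre of the C of the retaining ring, mid-height of its wire. Spring-steel wire 5 mm thick, a flat C with an eye at its back, 73 mm long, 39 mm wide over the C (42 at its flared mouth), 46 g. +x: out of the C's mouth; -x: to the eye; z up. Starts in the groove, eye up to 75 degrees either side of the way to the robot. The C's arms are sprung, the eye is stiff.
- ring_eye (a point): Centre of the ring's eye, 36 mm from ring_center along its -x. Opening 18 mm wide, to 10.5 mm outwards of here; the shoulder's edge is 10 mm inwards. Straight sides, 28 mm over the outside, to grip across. 14 mm free height under it. Drawn along the ring's -x with 7 to 15 N the arms snap off the shaft after 8 to 10 mm; after 45 mm the ring is clear of the shoulder and lies on the disc.
- pick_handle (a point): Middle of the pick's handle, the place to grip it. +x points along the pick to the hook, z up. The handle is a flat-sided black bar 90 mm long (45 mm either way), 18 mm wide (y) and 20 mm high. A steel shank 6 mm thick goes on forwards and bends down into the hook. It weighs about 90 g.
- hook_tip (a point): Lower end of the pick's hook: 85 mm ahead of pick_handle along its x and 32 mm below it. The hook is a round pin 6 mm thick that points straight down. As the ring comes off the shoulder its eye drops to the disc: a hook whose tip stays within 3 mm above the disc keeps hold of it.
- rest_top (a point): The pick's place on its rest: where pick_handle lies with the pick on the rest; +x: direction of the hook then. Fixed aluminium rest: foot 120 x 70 x 8 mm, two saddles 34 mm either side of the middle, 8 mm thick along x, floors 48 mm above the bench (10 mm below this point), with cheeks 12 mm high, 28 mm apart. The gap between the saddles, for the fingers, is 60 mm.
- dish: Round steel parts dish, 136 mm across the rim, 26 mm high, open at the top. Origin: centre of its underside.
- bottle: Glass bottle, upright, 60 mm in diameter, 135 mm high; origin: centre of its underside. Bystander.
- flask: Clear culture flask lying flat, 82 mm (x) by 108 mm (y) by 36 mm high, with a neck and yellow cap towards -y, to 72 mm from the origin; the body reaches 74 mm to +y; origin on the bench. Bystander.
- canister: White lens canister with a black cap, upright, 58 mm in diameter, 115 mm high; origin: centre of its underside. Bystander.
- petri: Stack of three Petri dishes, 92 mm in diameter, 45 mm high; origin: centre of its underside. Bystander.

How it is judged:
By the outcome, as a careful person would: the job done as asked, in the order asked, and still so for the second after the job is handed in, with the robot touching nothing.
It also fails if it takes over 67 s, if anything falls off the work surface, if the arm or the gripper's body presses on something with over 40 N, if the wrist force passes 120 N, or if a joint passes its speed limit or range.

### The arm

A 6-joint arm with a two-finger parallel gripper is mounted at the origin on the work surface. World frame = base frame: x ahead of the robot, y to its left, z up, the work surface at z = 0. Lengths are in m, angles in rad, forces in N, time in s.
With the tool pointing down it reaches from about 0.225 to 0.875 m from the base axis. Payload 3.4 kg.
Tool frame: the origin (TCP) lies at the very end of the fingers, on their centre line; the grasp point (between the pads) lies 19 mm behind it; z points along the fingers, y is the line along which they close (so a half turn about z gives the same grasp; the last joint's range is limited). The gripper opens to 85 mm and grips with 20 to 120 N. Pads are 22 mm wide; open, the fingers measure 114 mm over their backs; the gripper's body (76 mm by 85 mm) begins 54 mm behind the grasp point. The pads swing forward as they close: fully open they stand 13 mm farther back than shut.
Start: joints at [-0.121, 0.276, 1.505, -0, 1.361, -0.121], TCP at [0.575, -0, 0.231] pointing down, gripper open.
Joint ranges: [-2.89, 2.89], [-0.75, 2.08], [0.22, 2.7], [-1.18, 4.32], [0.11, 2.71], [-2.7, 2.7]. Speed limits (rad/s): [2.57, 2.57, 3.14, 3.14, 3.14, 3.14].

### API

Orientations are given as a unit quaternion [w, x, y, z].
In Python, from rig import get_state, optics, sign_off gives the robot as it stands.
- The arm moves only by the tool send_rows, never from a script. Its argument "increments" is a list of rows, each an object with "gripper": the gripper's target within -1 to 1 (shut at 1, half-way at 0, fully open at -1); "linear": the shift along the world's x, y, z in m, a list of three; "delta_rot": the turn, a rotation vector about the world's x, y, z in rad, a list of three. In form: [{"gripper": gripper, "linear": [dx, dy, dz], "delta_rot": [rx, ry, rz]}, ...]. A call has 1 to 8 rows; each row is the pose to reach, as a shift and turn from the pose commanded when the call began; what a row does not reach only later rows make up. A row lasts 1/10 s, in which the tool goes at most 50 mm and 8.59 degrees, less where a joint would pass 70% of its speed; a pose out of reach is approached as far as the arm can. A call with a gripper value outside its range is refused whole. The fingers move at their own pace and stop on an object; "newtons" is the grip in N (left out, the last holds). Time passes only in rows, so rows that repeat a pose let the fingers close. It gives the time, the measured TCP pose, the force, the opening and the grip force at its end, in the units of the state.
- get_state(): the state, without advancing time (a new reading comes with each control period).
- optics.get_image(name): name is "scene" or "side" or "wrist"; returns a dict with "pixels" (480x640x3 uint8, blue, green, red), "K" (3x3 intrinsics, pixels), "rvec" (rotation vector, rad) and "tvec" (3), from world to camera coordinates, as OpenCV has them; the wrist camera has in their place "T_tool_cam" (4x4, takes a point from camera to tool coordinates, whose origin is the TCP and whose axes are the flange's). Camera axes: x right, y down, z forward; pixel columns grow to the right and rows downward; lengths in m; the calibration is good to about 2 mm. A picture is of the moment at which its call begins: read the wrist's pose just before it. There is no depth.
- sign_off(): hands the job in; it is judged then, once.
The state is a dict: "clock": time; "qpos": joint angles; "qd": joint speeds; "effort": joint torques, N m; "position": TCP position; "ee_rot": TCP orientation; "contact_force": force on the tool from outside, world axes, zero at the start; "moment": the same for the moment, N m; "width": finger opening in m; "gripper_force": force on a finger pad.
Only numpy, scipy, OpenCV 4.12 (cv2) and the standard library are available. Lean on these libraries where they do the work, as an engineer would, in place of code of your own. Each camera call takes 0.05 s, during which the arm holds its last target. There are 200 camera calls.

## Working session

There is one attempt and no reset: what is moved stays moved. The work goes in short steps, Python scripts to look and compute and a tool call to move; the robot and the scene stay as the last step left them, time stands still between calls to the robot, and variables do not carry over. Pictures are saved under pics/ and viewed, at most 10 in all, crops included, and the job is handed in when it is done.

Besides the shell and the picture viewer there is one more tool, called as name(argument=value, ...), one argument or row to a line, values as JSON. send_rows: Moves the arm, as the interface text tells. Its arguments: {"type":"object","properties":{"increments":{"type":"array"},"newtons":{"type":"number"}},"required":["increments"]}

```bash
mkdir -p pics
cat > h.py <<'E'
import numpy as np, cv2
from rig import get_state, optics, sign_off
from scipy.spatial.transform import Rotation as R
def grab(name,out,crop=None,scale=1):
    s=get_state(); im=optics.get_image(name); p=im["pixels"]
    if crop: x0,y0,x1,y1=crop; p=p[y0:y1,x0:x1]
    if scale!=1: p=cv2.resize(p,None,fx=scale,fy=scale,interpolation=cv2.INTER_CUBIC)
    cv2.imwrite("pics/"+out,p); 
    K=np.array(im["K"],float)
    if "rvec" in im:
        Rm=cv2.Rodrigues(np.array(im["rvec"],float))[0]; t=np.array(im["tvec"],float).ravel()
        C=-Rm.T@t; Rwc=Rm.T
    else:
        q=s["ee_rot"]; Rt=R.from_quat([q[1],q[2],q[3],q[0]]).as_matrix(); T=np.array(im["T_tool_cam"])
        C=np.array(s["position"])+Rt@T[:3,3]; Rwc=Rt@T[:3,:3]
    np.savez("pics/"+out+".npz",K=K,C=C,R=Rwc)
def px(out,u,v,z):
    d=np.load("pics/"+out+".npz"); r=d["R"]@np.linalg.inv(d["K"])@np.array([u,v,1.])
    return d["C"]+r*(z-d["C"][2])/r[2]
def proj(out,P):
    d=np.load("pics/"+out+".npz"); c=d["R"].T@(np.array(P)-d["C"]); u=d["K"]@c; return u[:2]/u[2]
E
python3 - <<'E'
from h import *
grab("scene","s0.png"); grab("side","d0.png"); grab("wrist","w0.png")
for n in ("s0","d0","w0"):
    d=np.load(f"pics/{n}.png.npz"); print(n,d["C"].round(3),d["R"].round(2).tolist(),d["K"][0,0])
s=get_state(); print(s["clock"],s["ee_rot"],s["position"],s["width"])
E
```

```text
s0 [0.83  0.344 0.696] [[-0.78, 0.5, -0.37], [0.62, 0.62, -0.48], [-0.01, -0.6, -0.8]] 455.18132844286055
d0 [ 0.253 -0.839  0.698] [[0.95, -0.17, 0.27], [-0.31, -0.55, 0.78], [0.01, -0.82, -0.57]] 582.2291152662665
w0 [0.575 0.079 0.373] [[1.0, 0.0, -0.0], [0.0, -0.95, -0.31], [-0.0, 0.31, -0.95]] 351.42229713158196
0.15 [-5.42954022e-04  7.07098684e-01  7.07114546e-01 -4.17839095e-04] [5.74619642e-01 4.81200521e-05 2.30646044e-01] 0.08561483990312012
```

View pics/s0.png

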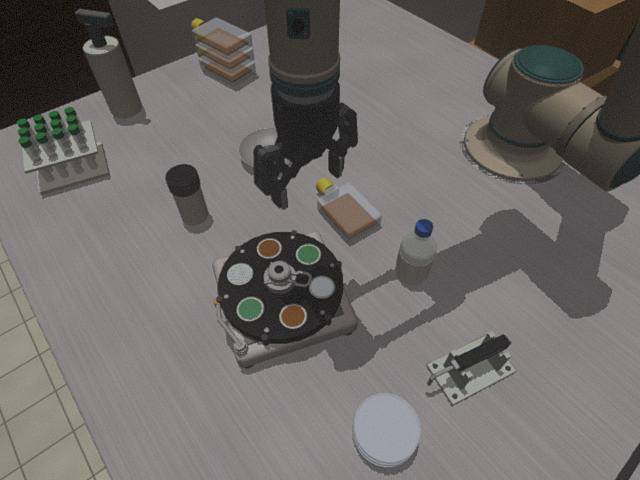

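View pics/d0.png

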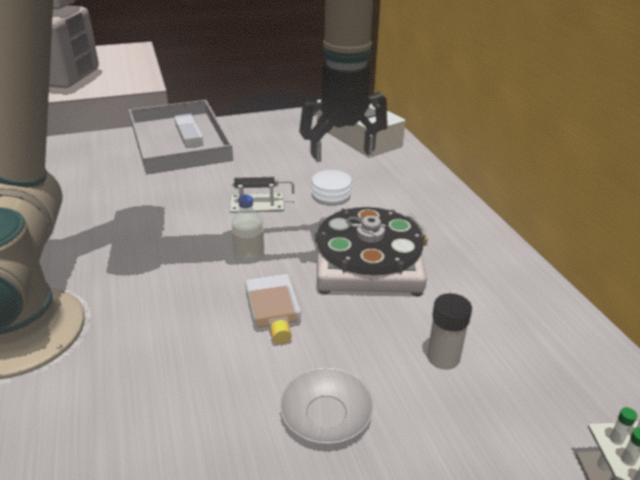

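The scene view has the turret's spindle head at about (279,268), the ring eye at (303,279), the pick handle at about (482,352) with its hook at (432,380), and the rest's foot around it. The side view has the dish at about (326,408), the bottle at (247,238), the flask at (272,303), the canister at (450,325) and the Petri stack at (331,185).

Run:
```python
from h import *
def p(l,*a): print(l,px(*a).round(3))
p("head s","s0.png",279,267,.103); p("head d","d0.png",371,219,.103)
p("disc s","s0.png",281,287,.07); p("disc d","d0.png",370,239,.07)
p("eye s","s0.png",303,279,.0865); p("eye d","d0.png",355,222,.0865)
p("hand ends s","s0.png",505,342,.068);p("","s0.png",457,362,.068)
p("hand ends d","d0.png",234,180,.068);p("","d0.png",275,181,.068)
p("hook s","s0.png",432,380,.03)
p("dish d rim","d0.png",326,398,.026)
for n,u,v,z in (("bottle",247,252,0),("bottletop s",424,226,.135),("flask",272,300,.036),("can",451,310,.115),("petri",331,181,.045),("petri s",387,425,.045)):
    p(n,"s0.png" if n.endswith(" s") or n=="bottletop s" else "d0.png",u,v,z)
```

```text
head s [ 0.635 -0.004  0.103]
head d [ 0.635 -0.005  0.103]
disc s [0.644 0.009 0.07 ]
disc d [ 0.628 -0.021  0.07 ]
eye s [0.614 0.028 0.087]
eye d [0.612 0.018 0.087]
hand ends s [0.441 0.291 0.068]
 [0.52  0.268 0.068]
hand ends d [0.429 0.277 0.068]
 [0.514 0.247 0.068]
hook s [0.551 0.258 0.03 ]
dish d rim [ 0.442 -0.316  0.026]
bottle [0.415 0.1   0.   ]
bottletop s [0.422 0.094 0.135]
flask [ 0.418 -0.096  0.036]
can [ 0.647 -0.286  0.115]
petri [0.645 0.25  0.045]
petri s [0.652 0.265 0.045]
```

View pics/w0.png

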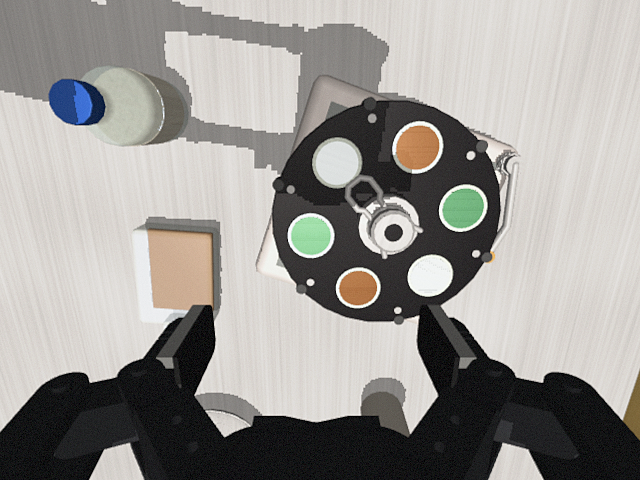

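The wrist view has the spindle head's top at about (395,233), the ring's eye at (363,194) and the mouth ends at about (418,228) and (388,255). The eye points back-left, towards the robot and +y.

Run:
```python
from h import *
a=px("w0.png",395,233,.103);b=px("w0.png",363,194,.0865);dc=px("w0.png",386.5,211,.07)
print(a,b,dc,np.hypot(*(b-a)[:2]),np.degrees(np.arctan2(*(b-a)[1::-1])))
print(px("w0.png",128,105,.09),px("w0.png",180,270,.036))
for t in (0,-.02): print(proj("w0.png",[.635,-.004,.103]),proj("d0.png",[a[0],a[1],.103]),proj("s0.png",[a[0],a[1],.103]))
```

```text
[ 0.63835433 -0.00164251  0.103     ] [0.61361406 0.02683067 0.0865    ] [0.63717907 0.00874377 0.07      ] 0.03772005716212345 130.9872893357537
[0.43331977 0.09486577 0.09      ] [ 0.43417722 -0.06186404  0.036     ]
[390.6201791  235.80766998] [372.25863461 217.88194964] [278.48361771 269.17419875]
[390.6201791  235.80766998] [372.25863461 217.88194964] [278.48361771 269.17419875]
```

send_rows(
  increments=[
    {"gripper": -1, "linear": [-0.1, 0.25, -0.02], "delta_rot": [0, 0, 1.2]},
    {"gripper": -1, "linear": [-0.1, 0.25, -0.02], "delta_rot": [0, 0, 1.2]},
    {"gripper": -1, "linear": [-0.1, 0.25, -0.02], "delta_rot": [0, 0, 1.2]},
    {"gripper": -1, "linear": [-0.1, 0.25, -0.02], "delta_rot": [0, 0, 1.2]},
    {"gripper": -1, "linear": [-0.1, 0.25, -0.02], "delta_rot": [0, 0, 1.2]},
    {"gripper": -1, "linear": [-0.1, 0.25, -0.02], "delta_rot": [0, 0, 1.2]},
    {"gripper": -1, "linear": [-0.1, 0.25, -0.02], "delta_rot": [0, 0, 1.2]},
    {"gripper": -1, "linear": [-0.1, 0.25, -0.02], "delta_rot": [0, 0, 1.2]},
  ],
)

```text
clock: 0.95
position: [0.4742, 0.251, 0.2109]
ee_rot: [-0.0, 0.18, 0.984, -0.0]
contact_force: [0.1, 0.3, -0.5]
width: 0.0854
gripper_force: 0.0
```

Run:
```python
from h import *
grab("wrist","w1.png"); s=get_state(); print(s["clock"],s["position"],s["ee_rot"],s["qpos"])
```

```text
1.0 [0.47443742 0.25059622 0.21097527] [-2.95064126e-04  1.78722531e-01  9.83899454e-01 -1.82651755e-04] [ 3.56250815e-01  2.31096637e-01  1.61934826e+00 -1.32482549e-05
  1.29184169e+00 -8.55165989e-01]
```

View pics/w1.png

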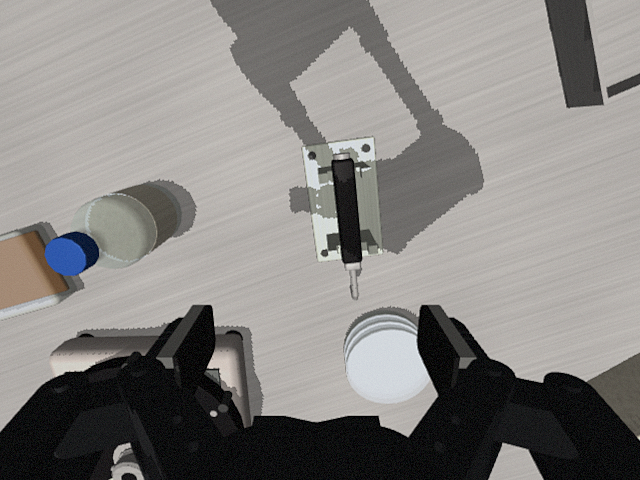

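The handle's top runs from (343,161) to (351,263), the hook's bend is at (355,296), and the foot's corners are at about (303,146), (374,137), (383,253) and (318,262). The bottle and the Petri stack are clear of it.

Run:
```python
from h import *
f="w1.png"
a=px(f,343,161,.068);b=px(f,351,263,.068);m=(a+b)/2;d=b-a
print(a,b,m,np.linalg.norm(d),np.degrees(np.arctan2(d[1],d[0])))
print(px(f,355,293,.058))
c=[px(f,*q,.008) for q in((303,146),(374,137),(383,253),(318,262))]
print(np.mean(c,0),[np.linalg.norm(c[i]-c[i-1]) for i in range(4)])
v=(c[2]+c[3]-c[0]-c[1]);print(np.degrees(np.arctan2(v[1],v[0])))
s=get_state();q=s["ee_rot"];M=R.from_quat([q[1],q[2],q[3],q[0]]).as_matrix();print("tool y deg",np.degrees(np.arctan2(M[1,1],M[0,1])))
print(px(f,120,232,.1))
```

```text
[0.43289813 0.29051002 0.068     ] [0.51749181 0.26817195 0.068     ] [0.47519497 0.27934099 0.068     ] 0.0874933101777727 -14.792057301667409
[0.55110527 0.26154776 0.058     ]
[0.47834734 0.28096491 0.008     ] [np.float64(0.11904735291336217), np.float64(0.06757640954938116), np.float64(0.11728996161392784), np.float64(0.0686131133212052)]
-13.47758414916227
tool y deg 69.40928624510562
[0.41942705 0.11507524 0.1       ]
```

send_rows(
  increments=[
    {"gripper": -1, "linear": [0.001, 0.029, -0.03], "delta_rot": [0, 0, 0.11]},
    {"gripper": -1, "linear": [0.002, 0.029, -0.08], "delta_rot": [0, 0, 0.11]},
    {"gripper": -1, "linear": [0.002, 0.029, -0.12], "delta_rot": [0, 0, 0.11]},
    {"gripper": -1, "linear": [0.002, 0.029, -0.15], "delta_rot": [0, 0, 0.11]},
    {"gripper": -1, "linear": [0.002, 0.029, -0.172], "delta_rot": [0, 0, 0.11]},
    {"gripper": -1, "linear": [0.002, 0.029, -0.172], "delta_rot": [0, 0, 0.11]},
    {"gripper": 0.2, "linear": [0.002, 0.029, -0.172], "delta_rot": [0, 0, 0.11]},
    {"gripper": 0.4, "linear": [0.002, 0.029, -0.172], "delta_rot": [0, 0, 0.11]},
  ],
  newtons=20,
)

```text
clock: 1.8
position: [0.4783, 0.2794, 0.0408]
ee_rot: [0.001, 0.131, 0.991, 0.001]
contact_force: [0.3, -0.1, 0.4]
width: 0.0592
gripper_force: 0.0
```

send_rows(
  increments=[
    {"gripper": 1, "linear": [0, 0, 0], "delta_rot": [0, 0, 0]},
    {"gripper": 1, "linear": [0, 0, 0], "delta_rot": [0, 0, 0]},
    {"gripper": 1, "linear": [0, 0, 0], "delta_rot": [0, 0, 0]},
    {"gripper": 1, "linear": [0, 0, 0], "delta_rot": [0, 0, 0]},
    {"gripper": 1, "linear": [0, 0, 0], "delta_rot": [0, 0, 0]},
    {"gripper": 1, "linear": [0, 0, 0], "delta_rot": [0, 0, 0]},
  ],
  newtons=30,
)

```text
clock: 2.4
position: [0.4776, 0.2792, 0.0404]
ee_rot: [0.001, 0.13, 0.992, 0.0]
contact_force: [-0.9, -1.5, 6.5]
width: 0.0176
gripper_force: 29.9
```

send_rows(
  increments=[
    {"gripper": 1, "linear": [0, 0, 0], "delta_rot": [0, 0, 0]},
    {"gripper": 1, "linear": [0, 0, 0], "delta_rot": [0, 0, 0]},
    {"gripper": 1, "linear": [0, 0, 0], "delta_rot": [0, 0, 0]},
  ],
  newtons=110,
)

```text
clock: 2.7
position: [0.4778, 0.2793, 0.0406]
ee_rot: [0.001, 0.13, 0.992, 0.001]
contact_force: [-0.8, -0.6, 6.8]
width: 0.0166
gripper_force: 107.5
```

send_rows(
  increments=[
    {"gripper": 1, "linear": [0, 0, 0.03], "delta_rot": [0, 0, 0]},
    {"gripper": 1, "linear": [0, 0, 0.07], "delta_rot": [0, 0, 0]},
    {"gripper": 1, "linear": [0, 0, 0.11], "delta_rot": [0, 0, 0]},
    {"gripper": 1, "linear": [0.0, -0.0, 0.12], "delta_rot": [0, 0, -0.1]},
    {"gripper": 1, "linear": [0.03, -0.06, 0.12], "delta_rot": [0, 0, -0.25]},
    {"gripper": 1, "linear": [0.05, -0.11, 0.12], "delta_rot": [0, 0, -0.4]},
    {"gripper": 1, "linear": [0.06, -0.16, 0.12], "delta_rot": [0, 0, -0.55]},
    {"gripper": 1, "linear": [0.06, -0.16, 0.12], "delta_rot": [0, 0, -0.6]},
  ],
)

```text
clock: 3.5
position: [0.5378, 0.1153, 0.1591]
ee_rot: [0.0, 0.42, 0.908, -0.001]
contact_force: [0.9, -1.1, -0.5]
width: 0.0161
gripper_force: 107.5
```

Run:
```python
from h import *
grab("wrist","w2.png"); grab("scene","s2.png")
s=get_state();q=s["ee_rot"];M=R.from_quat([q[1],q[2],q[3],q[0]]).as_matrix();print(s["clock"],s["position"],"tool y deg",np.degrees(np.arctan2(M[1,1],M[0,1])),M[:,2])
```

```text
3.6 [0.53765344 0.11597828 0.15899902] tool y deg 40.418900026307774 [-1.76040174e-04 -1.10486642e-03 -9.99999374e-01]
```

View pics/w2.png

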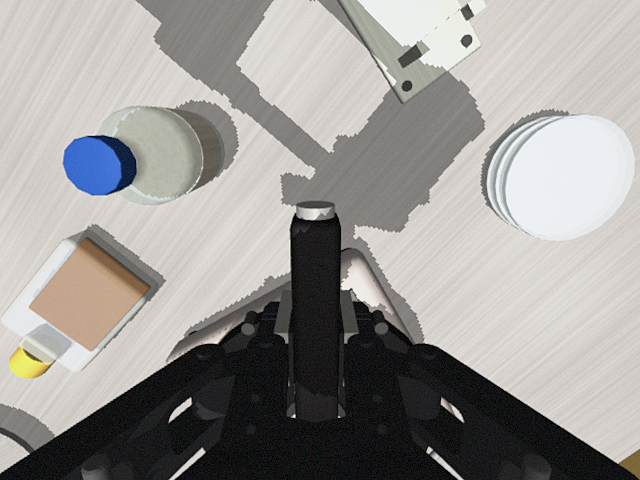

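The wrist view shows the handle held straight along the image's columns (x 292–341), the rest empty at the top, and the bottle and the Petri stack untouched. I next check the hook with the fixed cameras.

Run:
```python
from h import *
grab("side","d2.png")
s=cv2.imread("pics/s2.png");d=cv2.imread("pics/d2.png")
P=[.593,.051,.144]; print(proj("s2.png",P),proj("d2.png",P))
u=proj("s2.png",P).astype(int); v=proj("d2.png",P).astype(int)
cr=lambda im,c:cv2.resize(im[c[1]-60:c[1]+90,c[0]-50:c[0]+50],None,fx=4,fy=4,interpolation=cv2.INTER_CUBIC)
print(u-[50,60],v-[50,60])
cv2.imwrite("pics/c2.png",np.hstack([cr(s,u),cr(d,v)]))
```

```text
[322.41614941 261.03107449] [340.72961948 188.91818188]
[272 201] [290 128]
```

View pics/c2.png

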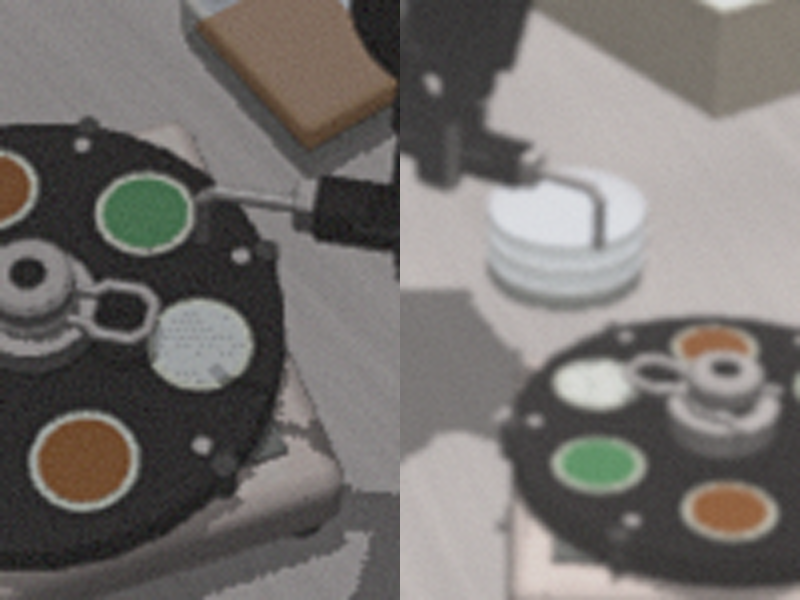

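The crop shows the hook's tip at scene (322.7,261) and side (339.5,189.8), within 2 px of the prediction. The eye's centre is at scene (301.5,278.3) and side (354,221), and the ring is still seated.

Run:
```python
from h import *
e=[px("s2.png",301.5,278.3,.0865),px("d2.png",354,221,.0865),px("w0.png",363,194,.0865)]
h=[px("s2.png",279,268,.103),px("d2.png",371.3,218.5,.103),px("w0.png",395,233,.103)]
print(np.round(e,4).tolist(),np.round(h,4).tolist())
E_=np.mean(e,0);H=np.mean(h,0);print(E_,H,np.linalg.norm((E_-H)[:2]),np.degrees(np.arctan2(*(E_-H)[1::-1])))
t=[px("s2.png",322.7,261,.144),px("d2.png",339.5,189.8,.144)];print(np.round(t,4).tolist())
```

```text
[[0.6147, 0.0255, 0.0865], [0.6114, 0.0217, 0.0865], [0.6136, 0.0268, 0.0865]] [[0.6365, -0.0029, 0.103], [0.6358, -0.0031, 0.103], [0.6384, -0.0016, 0.103]]
[0.6132373  0.02465751 0.0865    ] [ 0.63687665 -0.0025488   0.103     ] 0.03604167849487628 130.9871167938389
[[0.5926, 0.0512, 0.144], [0.5897, 0.0486, 0.144]]
```

send_rows(
  increments=[
    {"gripper": 1, "linear": [0.0215, -0.026, 0], "delta_rot": [0, 0, 0]},
    {"gripper": 1, "linear": [0.0215, -0.026, 0], "delta_rot": [0, 0, 0]},
    {"gripper": 1, "linear": [0.0215, -0.026, -0.02], "delta_rot": [0, 0, 0]},
    {"gripper": 1, "linear": [0.0215, -0.026, -0.04], "delta_rot": [0, 0, 0]},
    {"gripper": 1, "linear": [0.0215, -0.026, -0.05], "delta_rot": [0, 0, 0]},
    {"gripper": 1, "linear": [0.0215, -0.026, -0.052], "delta_rot": [0, 0, 0]},
    {"gripper": 1, "linear": [0.0215, -0.026, -0.052], "delta_rot": [0, 0, 0]},
  ],
)

```text
clock: 4.35
position: [0.5584, 0.0938, 0.1074]
ee_rot: [-0.0, 0.417, 0.909, 0.0]
contact_force: [0.6, 0.6, 0.1]
width: 0.0161
gripper_force: 107.4
```

send_rows(
  increments=[
    {"gripper": 1, "linear": [0, 0, -0.003], "delta_rot": [0, 0, 0]},
    {"gripper": 1, "linear": [0, 0, -0.006], "delta_rot": [0, 0, 0]},
    {"gripper": 1, "linear": [0, 0, -0.009], "delta_rot": [0, 0, 0]},
    {"gripper": 1, "linear": [0, 0, -0.009], "delta_rot": [0, 0, 0]},
  ],
)

```text
clock: 4.75
position: [0.5583, 0.0929, 0.0981]
ee_rot: [-0.0, 0.417, 0.909, -0.0]
contact_force: [0.1, -0.6, -0.9]
width: 0.0162
gripper_force: 107.4
```

Run:
```python
from h import *
grab("scene","s3.png"); grab("side","d3.png")
s=cv2.imread("pics/s3.png");d=cv2.imread("pics/d3.png")
print(get_state()["position"],get_state()["contact_force"])
P=[.6133,.0246,.0865]
u=proj("s3.png",P).astype(int); v=proj("d3.png",P).astype(int)
cr=lambda im,c:cv2.resize(im[c[1]-50:c[1]+50,c[0]-33:c[0]+33],None,fx=6,fy=6,interpolation=cv2.INTER_CUBIC)
print(u-[33,50],v-[33,50])
cv2.imwrite("pics/c3.png",np.hstack([cr(s,u),cr(d,v)]))
```

```text
[0.5585432  0.09293524 0.09836051] [-1.09794186  0.22808164 -1.03292252]
[268 227] [321 170]
```

View pics/c3.png

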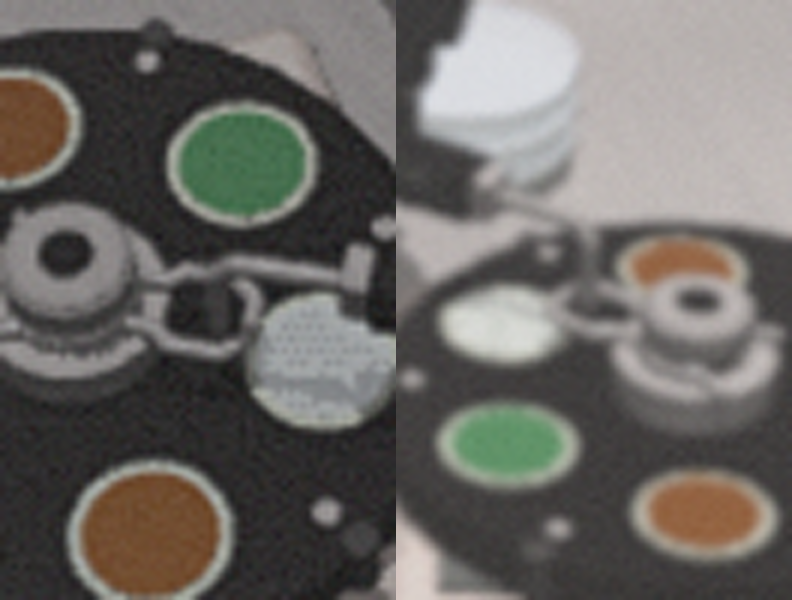

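The crop shows the hook's pin inside the eye's opening in both views, at scene (305,277) and side (353,219). No contact force, so I go down.

send_rows(
  increments=[
    {"gripper": 1, "linear": [0, 0, -0.004], "delta_rot": [0, 0, 0]},
    {"gripper": 1, "linear": [0, 0, -0.008], "delta_rot": [0, 0, 0]},
    {"gripper": 1, "linear": [0, 0, -0.0115], "delta_rot": [0, 0, 0]},
    {"gripper": 1, "linear": [0, 0, -0.0115], "delta_rot": [0, 0, 0]},
    {"gripper": 1, "linear": [0, 0, -0.0115], "delta_rot": [0, 0, 0]},
  ],
)

```text
clock: 5.35
position: [0.5584, 0.093, 0.0866]
ee_rot: [-0.0, 0.417, 0.909, -0.0]
contact_force: [-0.6, 0.4, -0.8]
width: 0.0162
gripper_force: 107.4
```

send_rows(
  increments=[
    {"gripper": 1, "linear": [-0.0016, 0.0019, 0], "delta_rot": [0, 0, 0]},
    {"gripper": 1, "linear": [-0.0033, 0.0038, 0], "delta_rot": [0, 0, 0]},
    {"gripper": 1, "linear": [-0.0046, 0.0053, 0], "delta_rot": [0, 0, 0]},
    {"gripper": 1, "linear": [-0.0059, 0.0068, 0], "delta_rot": [0, 0, 0]},
    {"gripper": 1, "linear": [-0.0066, 0.0076, 0], "delta_rot": [0, 0, 0]},
  ],
)

```text
clock: 5.85
position: [0.5543, 0.0991, 0.0876]
ee_rot: [0.003, 0.417, 0.909, -0.0]
contact_force: [4.4, -5.9, -1.1]
width: 0.0163
gripper_force: 107.4
```

send_rows(
  increments=[
    {"gripper": 1, "linear": [-0.0013, 0.0015, -0.001], "delta_rot": [0, 0, 0]},
    {"gripper": 1, "linear": [-0.0026, 0.003, -0.0015], "delta_rot": [0, 0, 0]},
    {"gripper": 1, "linear": [-0.0039, 0.0045, -0.0015], "delta_rot": [0, 0, 0]},
    {"gripper": 1, "linear": [-0.0052, 0.006, -0.0015], "delta_rot": [0, 0, 0]},
  ],
)

```text
clock: 6.25
position: [0.5487, 0.1056, 0.0861]
ee_rot: [0.002, 0.417, 0.909, 0.0]
contact_force: [1.9, -2.5, 0.3]
width: 0.0163
gripper_force: 107.4
```

send_rows(
  increments=[
    {"gripper": 1, "linear": [-0.0016, 0.0019, 0], "delta_rot": [0, 0, 0]},
    {"gripper": 1, "linear": [-0.0033, 0.0038, 0], "delta_rot": [0, 0, 0]},
    {"gripper": 1, "linear": [-0.0049, 0.0057, 0], "delta_rot": [0, 0, 0]},
    {"gripper": 1, "linear": [-0.0066, 0.0076, 0], "delta_rot": [0, 0, 0]},
    {"gripper": 1, "linear": [-0.0082, 0.0094, 0], "delta_rot": [0, 0, 0]},
    {"gripper": 1, "linear": [-0.0098, 0.0113, 0], "delta_rot": [0, 0, 0]},
  ],
)

```text
clock: 6.85
position: [0.5367, 0.1182, 0.0853]
ee_rot: [-0.0, 0.417, 0.909, 0.0]
contact_force: [0.4, -1.4, -0.8]
width: 0.0162
gripper_force: 116.4
```

Run:
```python
from h import *
grab("scene","s4.png"); grab("side","d4.png")
s=cv2.imread("pics/s4.png");d=cv2.imread("pics/d4.png")
print(get_state()["position"],get_state()["contact_force"])
P=[.602,.037,.0865]
u=proj("s4.png",P).astype(int); v=proj("d4.png",P).astype(int)
cr=lambda im,c:cv2.resize(im[c[1]-50:c[1]+50,c[0]-33:c[0]+33],None,fx=6,fy=6,interpolation=cv2.INTER_CUBIC)
print(u-[33,50],v-[33,50])
cv2.imwrite("pics/c4.png",np.hstack([cr(s,u),cr(d,v)]))
```

```text
[0.53647961 0.1182569  0.08529419] [ 0.20377019 -0.59668599 -0.87028176]
[279 228] [313 167]
```

View pics/c4.png

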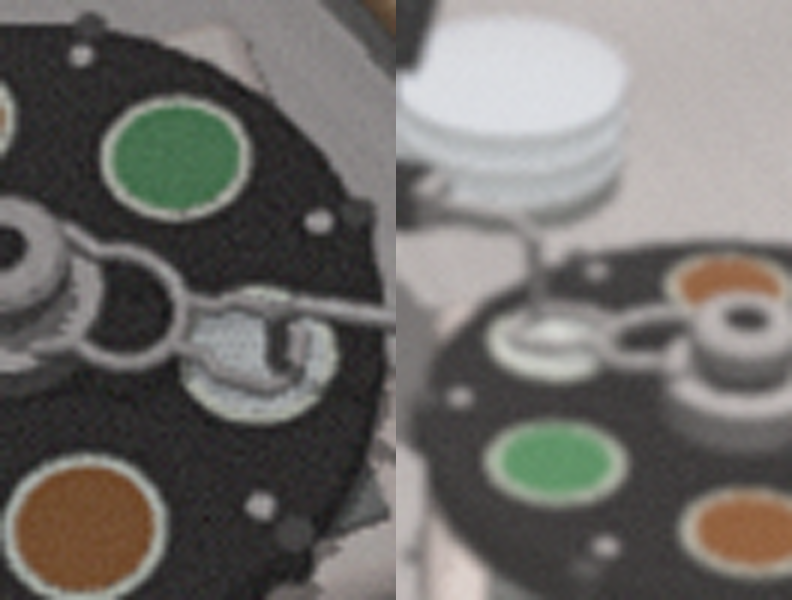

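The crop shows the ring's arms off the shaft, with the C around (300,279) in the scene view and its mouth still on the shoulder. The hook is at the outer end of the eye, still engaged and low over the disc.

send_rows(
  increments=[
    {"gripper": 1, "linear": [-0.002, 0.0023, 0], "delta_rot": [0, 0, 0]},
    {"gripper": 1, "linear": [-0.004, 0.0046, 0], "delta_rot": [0, 0, 0]},
    {"gripper": 1, "linear": [-0.006, 0.0069, 0], "delta_rot": [0, 0, 0]},
    {"gripper": 1, "linear": [-0.008, 0.0092, 0], "delta_rot": [0, 0, 0]},
    {"gripper": 1, "linear": [-0.01, 0.0115, 0], "delta_rot": [0, 0, 0]},
    {"gripper": 1, "linear": [-0.012, 0.0138, 0], "delta_rot": [0, 0, 0]},
    {"gripper": 1, "linear": [-0.0135, 0.0155, 0], "delta_rot": [0, 0, 0]},
    {"gripper": 1, "linear": [-0.0135, 0.0155, 0], "delta_rot": [0, 0, 0]},
  ],
)

```text
clock: 7.75
position: [0.5232, 0.1336, 0.0853]
ee_rot: [-0.0, 0.417, 0.909, 0.0]
contact_force: [0.7, -0.8, -1.5]
width: 0.0162
gripper_force: 111.7
```

Run:
```python
from h import *
grab("scene","s5.png"); grab("side","d5.png")
s=cv2.imread("pics/s5.png");d=cv2.imread("pics/d5.png")
print(get_state()["position"],get_state()["contact_force"])
P=[.592,.049,.0865]
u=proj("s5.png",P).astype(int); v=proj("d5.png",P).astype(int)
cr=lambda im,c:cv2.resize(im[c[1]-50:c[1]+50,c[0]-33:c[0]+33],None,fx=6,fy=6,interpolation=cv2.INTER_CUBIC)
print(u-[33,50],v-[33,50])
cv2.imwrite("pics/c5.png",np.hstack([cr(s,u),cr(d,v)]))
```

```text
[0.52348547 0.13340761 0.08534371] [-0.59119543 -0.06494264 -0.90249331]
[289 230] [306 165]
```

View pics/c5.png

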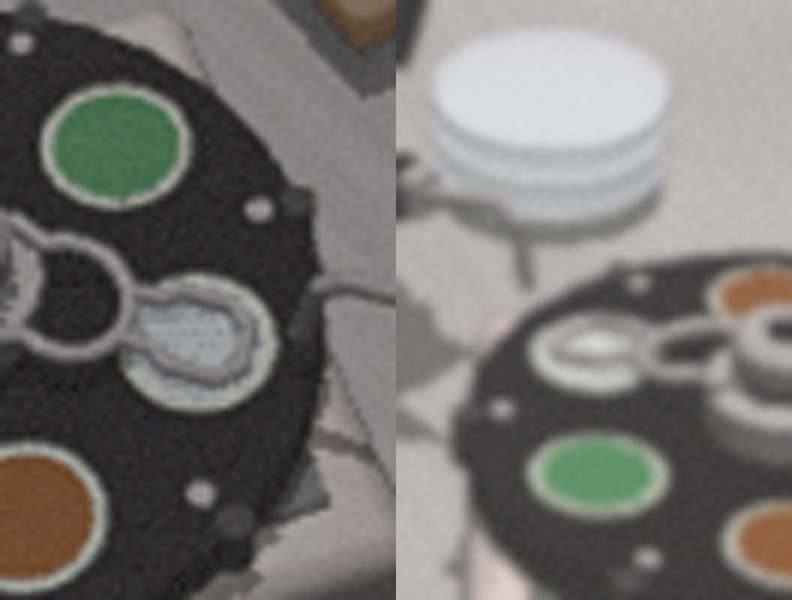

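The hook has slipped over the eye's end: the hook is at scene (339,285) and side (328,212), outside the eye. The eye lies on the disc, centred at scene (320.7,285.8) and side (340,222.8), and the mouth still leans on the shoulder. I have to hook it again, lower.

Run:
```python
from h import *
def tri(a,b):
    A=[];y=[]
    for f,(u,v) in (("s5.png",a),("d5.png",b)):
        d=np.load("pics/"+f+".npz"); r=d["R"]@np.linalg.inv(d["K"])@[u,v,1]; r/=np.linalg.norm(r); M=np.eye(3)-np.outer(r,r); A.append(M);y.append(M@d["C"])
    return np.linalg.lstsq(np.vstack(A),np.hstack(y),rcond=None)[0]
print("tip",tri((339,285),(328,212.2)))
print("eye",tri((320.7,285.8),(340,222.8)),px("s5.png",320.7,285.8,.0735),px("d5.png",340,222.8,.0735))
print("nominal tip",.5235+.085*np.cos(np.radians(-49.2)),.1334+.085*np.sin(np.radians(-49.2)))
# outer inside edge of eye
print("outer",px("s5.png",330,286,.0735))
# centre of C
print("C",px("s5.png",289+72/6,230+298/6,.079),px("d5.png",306+(690-396)/6,165+345/6,.079))
```

```text
tip [0.57539794 0.07043185 0.08343327]
eye [0.59304129 0.04725585 0.0696319 ] [0.59475817 0.04898758 0.0735    ] [0.59072614 0.04197299 0.0735    ]
nominal tip 0.5790407513391589 0.06905542026960068
outer [0.58345159 0.05852735 0.0735    ]
C [0.61420825 0.02310218 0.079     ] [0.6157797  0.02672544 0.079     ]
```

Run:
```python
from h import *
for z in (.071,.077,.083):
  print(z,[ (proj("s5.png",P).round(1).tolist(),proj("d5.png",P).round(1).tolist()) for P in ([.579,.069,z],[.575,.0705,z])])
# bend top of hook nominal: handle z+~0
H=np.array([.5235,.1334,.1027]); dd=np.array([.653,-.757,0])
for k in (.045,.06,.08,.085): print(k,proj("s5.png",H+dd*k).round(1),proj("d5.png",H+dd*k).round(1))
# dark-pin profile in the side view: columns 322..334, rows 195..220
d=cv2.cvtColor(cv2.imread("pics/d5.png"),cv2.COLOR_BGR2GRAY)
print(d[194:220,320:336])
```

```text
0.071 [([336.3, 289.7], [329.7, 217.6]), ([338.9, 289.0], [327.6, 217.5])]
0.077 [([336.4, 287.8], [329.8, 215.0]), ([339.0, 287.1], [327.6, 214.9])]
0.083 [([336.5, 285.8], [329.9, 212.5]), ([339.1, 285.1], [327.7, 212.4])]
0.045 [362.9 283.2] [312.6 198.2]
0.06 [353.1 281.7] [319.1 200.3]
0.08 [340.1 279.6] [327.9 203.2]
0.085 [336.9 279.1] [330.1 203.9]
[[176 178 183 191 188 192 195 200 198 198 197 197 197 196 198 198]
 [169 170 172 175 177 181 186 192 188 185 189 189 188 190 189 187]
 [170 170 172 171 176 175 172 177 176 174 175 178 177 177 179 177]
 [163 165 167 172 174 176 176 176 178 174 179 177 176 177 177 176]
 [143 147 154 160 173 175 178 180 179 181 183 180 180 180 181 182]
 [119 123 133 146 161 174 181 182 185 186 182 186 186 183 184 184]
 [117 123 122 130 146 161 173 180 183 185 184 187 186 187 185 183]
 [118 124 122 119 130 144 156 160 160 164 169 168 169 171 169 166]
 [119 119 119 112 114 122 130 129 134 137 137 139 141 143 142 136]
 [135 127 121 117 115 111 113 117 119 126 124 127 124 128 125 121]
 [159 149 141 133 123 113 109 114 120 121 120 122 122 121 122 123]
 [17
[... 301 characters left out ...]
 161 176 178 180 181 182 180]
 [181 185 182 180 171 157 131 114 132 157 176 179 181 181 182 180]
 [179 182 183 182 173 161 141 119 126 155 177 182 182 180 175 168]
 [178 182 182 184 180 170 147 130 132 157 175 180 177 175 155 143]
 [177 180 179 183 183 174 161 153 148 166 173 174 167 149 128 104]
 [178 179 184 181 181 182 175 169 169 169 163 153 134 114  92  72]
 [178 179 178 182 182 180 180 173 162 148 134 112  96  79  69  66]
 [176 177 177 178 181 178 172 156 136 113  96  75  73  68  68  69]
 [177 175 176 179 180 174 152 124 101  79  68  67  72  82  93 109]
 [177 176 181 186 182 159 125  92  70  68  71  81 100 120 137 149]
 [174 178 186 184 167 134  95  71  67  82 109 127 142 157 162 161]]
```

send_rows(
  increments=[
    {"gripper": 1, "linear": [0, 0, 0.02], "delta_rot": [0, 0, 0]},
    {"gripper": 1, "linear": [0, 0, 0.05], "delta_rot": [0, 0, 0]},
    {"gripper": 1, "linear": [0, 0, 0.05], "delta_rot": [0, 0, 0]},
    {"gripper": 1, "linear": [0, 0, 0.05], "delta_rot": [0, 0, 0]},
  ],
)

```text
clock: 8.25
position: [0.5239, 0.1333, 0.1358]
ee_rot: [0.001, 0.417, 0.909, 0.0]
contact_force: [-1.3, 0.4, -1.2]
width: 0.0158
gripper_force: 111.7
```

Run:
```python
from h import *
grab("scene","s6.png"); grab("side","d6.png"); grab("wrist","w6.png")
p=get_state()["position"]; print(p)
H=np.array([p[0],p[1],p[2]+.0174]); dd=np.array([.653,-.757,0])
for n in ("s6.png","d6.png"):
  for k,z in ((-.045,0),(0,0),(.045,0),(.085,0),(.085,-.032)): print(n,k,z,proj(n,H+dd*k+[0,0,z]).round(1))
s=cv2.imread("pics/s6.png");d=cv2.imread("pics/d6.png");w=cv2.imread("pics/w6.png")
r=lambda im,x,y,wd,h,f:cv2.resize(im[y:y+h,x:x+wd],None,fx=f,fy=f,interpolation=cv2.INTER_CUBIC)
a=r(d,280,160,80,75,5)  # 400x375
b=r(s,290,230,80,75,5)
c=r(w,220,180,200,112,2) # 400x224
e=r(d,270,120,120,67,10/3)[:224,:400]
e=cv2.resize(e,(400,224))
cv2.imwrite("pics/m6.png",np.vstack([np.hstack([a,b]),np.hstack([c,e])]))
```

```text
[0.52248669 0.13321099 0.1341941 ]
s6.png -0.045 0 [429.1 274.5]
s6.png 0 0 [397.2 269.6]
s6.png 0.045 0 [365.7 264.8]
s6.png 0.085 0 [338.2 260.7]
s6.png 0.085 -0.032 [337.6 272.7]
d6.png -0.045 0 [273.7 164.7]
d6.png 0 0 [292.7 170.5]
d6.png 0.045 0 [312.3 176.5]
d6.png 0.085 0 [330.2 182. ]
d6.png 0.085 -0.032 [329.8 196.6]
```

View pics/m6.png

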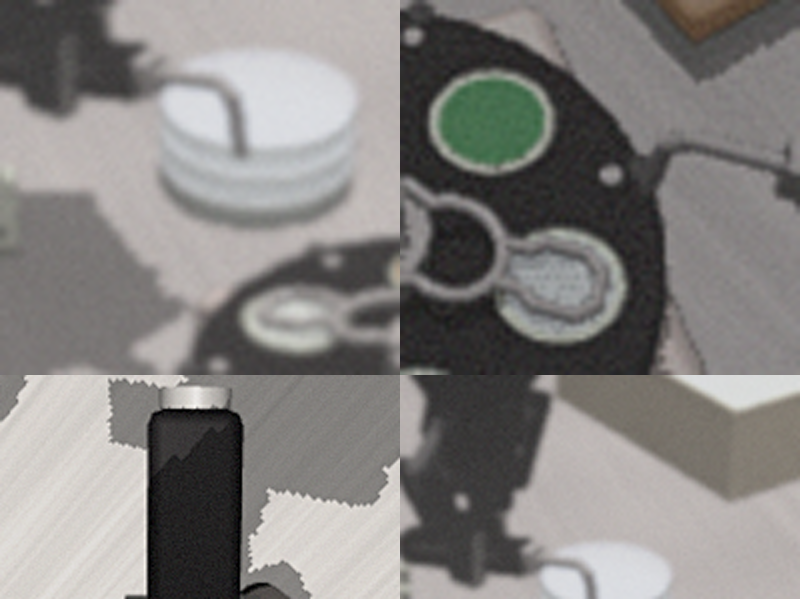

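The montage shows the pick pitched up about 9° in the grip: the shank is level in the side view, with the bend at (325,177) against the expected (330,182) and the tip at (328,191) against (330,197). The ring lies with its eye on the disc, at scene (321,286). I tilt the tool down to compensate and grip harder.

send_rows(
  increments=[
    {"gripper": 1, "linear": [0, 0, 0], "delta_rot": [0.114, 0.098, 0]},
    {"gripper": 1, "linear": [0, 0, 0], "delta_rot": [0.114, 0.098, 0]},
    {"gripper": 1, "linear": [0, 0, 0], "delta_rot": [0.114, 0.098, 0]},
    {"gripper": 1, "linear": [0, 0, 0], "delta_rot": [0.114, 0.098, 0]},
  ],
  newtons=120,
)

```text
clock: 8.8
position: [0.5224, 0.1336, 0.1347]
ee_rot: [-0.069, 0.416, 0.906, 0.031]
contact_force: [-0.1, 0.1, -0.7]
width: 0.0162
gripper_force: 117.4
```

Run:
```python
from h import *
grab("scene","s7.png"); grab("side","d7.png")
s=get_state();p=np.array(s["position"]);q=s["ee_rot"];M=R.from_quat([q[1],q[2],q[3],q[0]]).as_matrix();print(p,M[:,2])
H=p-M[:,2]*.0174; dd=np.array([.653,-.757,0])
for n in ("s7.png","d7.png"):
  for k,z in ((.05,0),(.07,0),(.085,0),(.085,-.016),(.085,-.032)): print(n,k,z,proj(n,H+dd*k+[0,0,z]).round(1))
g=cv2.cvtColor(cv2.imread("pics/d7.png"),cv2.COLOR_BGR2GRAY)
print(g[172:204,312:338])
```

```text
[0.52249426 0.13395556 0.13516515] [-0.09806264  0.11289014 -0.98875656]
s7.png 0.05 0 [360.9 264.1]
s7.png 0.07 0 [347.1 262. ]
s7.png 0.085 0 [336.8 260.4]
s7.png 0.085 -0.016 [336.5 266.6]
s7.png 0.085 -0.032 [336.2 272.5]
d7.png 0.05 0 [315.5 177. ]
d7.png 0.07 0 [324.5 179.8]
d7.png 0.085 0 [331.3 181.9]
d7.png 0.085 -0.016 [331.1 189.2]
d7.png 0.085 -0.032 [330.9 196.4]
[[160 172 175 183 189 198 201 203 206 209 209 213 214 213 215 214 215 214
  215 216 214 215 214 213 212 210]
 [139 156 172 187 197 206 212 212 213 214 214 215 215 216 215 215 216 216
  216 216 217 217 217 216 216 213]
 [121 142 173 197 208 213 214 214 214 215 216 217 215 216 216 216 217 216
  215 216 216 215 216 215 217 216]
 [116 137 172 201 211 214 215 215 216 217 215 215 217 218 217 217 217 217
  218 219 218 218 217 216 217 216]
 [107 133 168 198 212 214 216 217 216 218 218 218 219 219 220 217 217 218
  220 218 219 219 218 219 220 220]
 [105 123 151 176 187 198 203 210 212 217 217 219 219 218 220 218 221 220
  220 219 219 220 218 217 219 219]
 [102 110 124 136 151 160 173 185 196 207 215 215 218 218 219 220 2
[... 2067 characters left out ...]
62 164 167
  175 177 176 175 176 177 176 177]
 [157 135 118 125 140 156 171 177 185 182 183 186 182 181 178 179 179 178
  180 182 180 181 181 183 180 182]
 [169 150 131 119 121 131 140 155 164 171 177 185 185 186 183 184 183 181
  186 184 185 183 186 184 185 184]
 [179 167 150 129 119 118 123 131 140 148 159 166 171 170 175 181 180 182
  183 185 188 183 185 180 182 176]
 [181 178 168 149 131 119 115 118 122 131 136 141 144 149 155 161 161 166
  168 172 171 169 168 165 162 160]
 [177 180 178 171 154 141 127 120 119 120 122 125 125 130 134 136 137 139
  141 140 141 142 139 139 138 134]
 [179 180 181 179 172 161 151 140 132 126 119 120 122 123 122 120 124 125
  125 123 127 124 123 123 124 124]]
```

send_rows(
  increments=[
    {"gripper": 1, "linear": [0.0183, -0.026, 0], "delta_rot": [0, 0, 0]},
    {"gripper": 1, "linear": [0.0183, -0.026, 0], "delta_rot": [0, 0, 0]},
    {"gripper": 1, "linear": [0.0183, -0.026, -0.02], "delta_rot": [0, 0, 0]},
    {"gripper": 1, "linear": [0.0183, -0.026, -0.038], "delta_rot": [0, 0, 0]},
    {"gripper": 1, "linear": [0.0183, -0.026, -0.038], "delta_rot": [0, 0, 0]},
  ],
)

```text
clock: 9.4
position: [0.5391, 0.1081, 0.0955]
ee_rot: [-0.071, 0.416, 0.906, 0.03]
contact_force: [-1.0, 0.4, -1.0]
width: 0.0159
gripper_force: 117.4
```

Run:
```python
from h import *
grab("scene","s8.png"); grab("side","d8.png")
s=get_state(); print(s["position"],s["contact_force"])
for n,o in (("s8.png",(303,262)),("d8.png",(322,196))):
  g=cv2.cvtColor(cv2.imread("pics/"+n),cv2.COLOR_BGR2GRAY); x,y=o; print(n,o); print("\n".join(" ".join("%3d"%v for v in r) for r in g[y:y+34,x:x+34]))
```

```text
[0.54120656 0.10804539 0.09755769] [ 0.03998846  0.62926469 -0.74607942]
s8.png (303, 262)
149 134 112 115 106 105  93 107 128 131 146 151 121  81  50  34  39  45  39  44  40  41  38  43  42  43  40  43  51  62  48  36  48  57
145 155 155 159 143 134 116 141 151 150 122  89  55  40  37  36  39  44  40  41  40  38  44  41  42  37  37  71  97 114  98  55  45  61
 58  78  98 111 128 127 109 102  81  65  52  40  37  43  43  40  43  39  33  40  43  37  43  36  45  34  54 130 141 142 142  83  45  51
 42  42  41  48  51  53  50  42  35  41  34  27  38  42  41  37  42  43  39  42  38  42  41  37  39  44  56 122 138 141 136  76  40  40
 31  43  37  40  37  41  42  34  45  36  41  33  40  45  45  42  42  43  41  43  42  32  35  46  29  44  41  68 106 110  90  52  41  35
 41  40  38  41  38  41  41  41  43  41  41  40  37  44  37  41  45  39  39  39  36  42  37  31  39  45  38  30  41  46  44  42  38  46
 38  39  40  43  38  43  43  45  41  44  44  36  44  45  41  39  42  42  39  42  40  40  38  44  31  39  35  34  29  35  39  41  40  39
 81  66  48  43  36  41  40  36  37  42  46  35  44  39  
[... 7556 characters left out ...]
  72  68  66  70  64
 63  64  65  65  66  76 111 160 191 191 173 165 161 155 147 146 147 152 154 158 158 157 150 145 143 157 152 137 117 105 105 105 105 104
 67  64  64  61  64  68  91 133 173 190 192 194 189 182 173 174 171 168 167 170 176 172 168 155 140 141 144 146 146 145 140 144 149 142
 61  62  64  66  62  62  73 101 135 161 182 191 200 197 196 195 190 189 188 186 188 187 175 159 138 119 118 127 137 140 144 145 145 141
 66  63  64  61  65  66  64  73  91 119 143 166 180 187 189 194 194 199 198 193 194 184 175 150 120  92  86  94  99 109 110 113 112 107
 62  65  65  65  65  64  63  68  69  77  97 118 137 149 153 164 171 176 180 172 164 152 140 120  96  72  68  75  74  75  76  79  75  78
```

send_rows(
  increments=[
    {"gripper": 1, "linear": [0, 0, -0.005], "delta_rot": [0, 0, 0]},
    {"gripper": 1, "linear": [0, 0, -0.01], "delta_rot": [0, 0, 0]},
    {"gripper": 1, "linear": [0, 0, -0.011], "delta_rot": [0, 0, 0]},
    {"gripper": 1, "linear": [0, 0, -0.011], "delta_rot": [0, 0, 0]},
  ],
)

```text
clock: 9.9
position: [0.5417, 0.1074, 0.0863]
ee_rot: [-0.068, 0.416, 0.906, 0.031]
contact_force: [-0.8, 0.2, -0.9]
width: 0.0156
gripper_force: 117.4
```

send_rows(
  increments=[
    {"gripper": 1, "linear": [0, 0, -0.001], "delta_rot": [0, 0, 0]},
    {"gripper": 1, "linear": [0, 0, -0.001], "delta_rot": [0, 0, 0]},
    {"gripper": 1, "linear": [0, 0, -0.001], "delta_rot": [0, 0, 0]},
  ],
)

```text
clock: 10.2
position: [0.5418, 0.1074, 0.0854]
ee_rot: [-0.068, 0.416, 0.906, 0.031]
contact_force: [-0.4, 0.6, -0.2]
width: 0.016
gripper_force: 117.4
```

send_rows(
  increments=[
    {"gripper": 1, "linear": [0, 0, -0.001], "delta_rot": [0, 0, 0]},
    {"gripper": 1, "linear": [0, 0, -0.001], "delta_rot": [0, 0, 0]},
    {"gripper": 1, "linear": [0, 0, -0.001], "delta_rot": [0, 0, 0]},
  ],
)

```text
clock: 10.5
position: [0.5417, 0.1074, 0.0843]
ee_rot: [-0.068, 0.416, 0.906, 0.031]
contact_force: [0.4, -0.5, -0.3]
width: 0.016
gripper_force: 117.4
```

send_rows(
  increments=[
    {"gripper": 1, "linear": [0, 0, -0.001], "delta_rot": [0, 0, 0]},
    {"gripper": 1, "linear": [0, 0, -0.001], "delta_rot": [0, 0, 0]},
    {"gripper": 1, "linear": [0, 0, -0.001], "delta_rot": [0, 0, 0]},
  ],
)

```text
clock: 10.8
position: [0.5417, 0.1074, 0.0833]
ee_rot: [-0.068, 0.416, 0.906, 0.031]
contact_force: [-0.0, 0.1, 0.0]
width: 0.0157
gripper_force: 117.4
```

send_rows(
  increments=[
    {"gripper": 1, "linear": [0, 0, -0.001], "delta_rot": [0, 0, 0]},
    {"gripper": 1, "linear": [0, 0, -0.001], "delta_rot": [0, 0, 0]},
    {"gripper": 1, "linear": [0, 0, -0.001], "delta_rot": [0, 0, 0]},
  ],
)

```text
clock: 11.1
position: [0.5418, 0.1075, 0.0826]
ee_rot: [-0.068, 0.416, 0.906, 0.031]
contact_force: [-1.2, 0.5, 0.9]
width: 0.0161
gripper_force: 117.8
```

send_rows(
  increments=[
    {"gripper": 1, "linear": [0, 0, -0.001], "delta_rot": [0, 0, 0]},
    {"gripper": 1, "linear": [0, 0, -0.001], "delta_rot": [0, 0, 0]},
    {"gripper": 1, "linear": [0, 0, -0.001], "delta_rot": [0, 0, 0]},
  ],
)

```text
clock: 11.4
position: [0.5418, 0.1076, 0.0819]
ee_rot: [-0.068, 0.416, 0.906, 0.032]
contact_force: [-1.8, 0.1, 5.1]
width: 0.0158
gripper_force: 118.3
```

send_rows(
  increments=[
    {"gripper": 1, "linear": [0, 0, 0.0012], "delta_rot": [0, 0, 0]},
    {"gripper": 1, "linear": [-0.0016, 0.0019, 0.0012], "delta_rot": [0, 0, 0]},
    {"gripper": 1, "linear": [-0.0033, 0.0038, 0.0012], "delta_rot": [0, 0, 0]},
    {"gripper": 1, "linear": [-0.0052, 0.006, 0.0012], "delta_rot": [0, 0, 0]},
    {"gripper": 1, "linear": [-0.0066, 0.0076, 0.0012], "delta_rot": [0, 0, 0]},
    {"gripper": 1, "linear": [-0.0079, 0.0091, 0.0012], "delta_rot": [0, 0, 0]},
  ],
)

```text
clock: 12.0
position: [0.5339, 0.1166, 0.0825]
ee_rot: [-0.068, 0.416, 0.906, 0.031]
contact_force: [1.6, -1.5, 1.5]
width: 0.0161
gripper_force: 117.8
```

send_rows(
  increments=[
    {"gripper": 1, "linear": [-0.0013, 0.0015, 0], "delta_rot": [0, 0, 0]},
    {"gripper": 1, "linear": [-0.0026, 0.003, 0], "delta_rot": [0, 0, 0]},
    {"gripper": 1, "linear": [-0.0039, 0.0045, 0], "delta_rot": [0, 0, 0]},
    {"gripper": 1, "linear": [-0.0052, 0.006, 0], "delta_rot": [0, 0, 0]},
  ],
)

```text
clock: 12.4
position: [0.5285, 0.1226, 0.0825]
ee_rot: [-0.068, 0.416, 0.906, 0.031]
contact_force: [1.4, -1.4, 0.5]
width: 0.016
gripper_force: 117.8
```

Run:
```python
from h import *
grab("scene","s9.png"); grab("side","d9.png")
s=get_state(); print(s["position"],s["contact_force"])
g=cv2.cvtColor(cv2.imread("pics/s9.png"),cv2.COLOR_BGR2GRAY); x,y=290,262; print("\n".join("".join("%4d"%v for v in r) for r in g[y:y+38:1,x:x+60]//10*10).replace("   ","  "))
```

```text
[0.52806733 0.12307646 0.08260396] [0.11927354 0.69695913 2.23547512]
  40  40  40  40  40  40  30  40  30  50  90 140 150 150 120 110 110 100 110 100 100 130 130 150 150 120  70  40  30  30  30  40  40  30  40  40  30  40  40  30  30  40  50  50  40  40  50  60  60  50  60  90 130 130 130 130 130 130 130 130
  30  40  40  40  40  40  40  40  40  30  40  60 110 140 150 150 150 140 130 110 140 150 150 110  80  50  30  30  40  30  40  30  30  30  30  40  40  30  40  40  70  90 110  90  50  50  60  60  60  60  60  90 120 130 130 130 130 130 130 130
  40  40  40  40  30  40  40  40  30  30  30  40  40  60  70  90 110 120 120 110  90  80  60  40  40  40  30  40  30  40  30  30  40  40  30  30  40  40  30  50 130 140 140 140  80  40  50  60  60  60  60  80 120 130 130 130 130 130 130 130
  80  50  30  40  40  30  40  40  50  40  30  40  30  30  30  40  40  50  50  50  40  30  40  30  30  40  40  30  40  40  40  40  40  40  40  30  40  40  30  50 130 130 140 130  80  40  40  50  50  50  40  80 120 130 130 130 130 130 130 130
 120  90  60  40  40  30  50  40  40  40  40  40  40  40  40  40  
[... 7427 characters left out ...]
40  30  40  30  40  40  40  40  30  40  40  40  30  40  40  40  40  40  30  40  70 110 140 150 160 150 150 150 150 150 150 150 110  70  40  40  40  30  40  30  30  30  30  30  40  30  40  80 110 130 130 120 110 120 130
  40  40  40  40  40  40  40  40  40  50  30  40  50  40  30  30  40  40  40  40  30  40  40  30  40  30  50  60  70  70  90 100 100  90  90  70  50  40  30  40  30  40  40  40  30  30  40  30  30  20  30  50  90 150 150 140 130 130 110 120
  30  40  40  40  40  30  40  30  30  40  40  40  40  40  40  40  40  40  40  40  40  30  40  40  40  40  30  30  30  30  40  40  40  40  30  30  30  30  30  40  30  40  40  30  30  30  20  30  30  30  30  70  90 140 140 130 120 120  90 120
```

Run:
```python
from h import *
S=np.array([.637,-.0025]); u=np.array([-.656,.755])
for n,x,y in (("outer wire",335.3,286),("pin",332,287),("junction",313.5,282),("C top wire",305,274.5),("C bottom wire",304,292)):
    P=px("s9.png",x,y,.0735)[:2]; print(n,P.round(4),((P-S)@u).round(4), np.cross(u,P-S).round(4))
# dist moves per px
print(proj("s9.png",[*(S+u*.0365),.0725]),proj("s9.png",[*(S+u*.083),.0725]),proj("s9.png",[*(S+u*.095),.0725]))
```

```text
outer wire [0.5769 0.0638] 0.0895 0.0019
pin [0.5821 0.0619] 0.0846 -0.0009
junction [0.5993 0.0363] 0.054 0.003
C top wire [0.6013 0.0165] 0.0378 0.0145
C bottom wire [0.6224 0.0414] 0.0427 -0.0178
[302.45652173 282.25062363] [331.08164305 286.71381076] [338.53920166 287.87658241]<stdin>:4: DeprecationWarning: Arrays of 2-dimensional vectors are deprecated. Use arrays of 3-dimensional vectors instead. (deprecated in NumPy 2.0)
```

send_rows(
  increments=[
    {"gripper": 1, "linear": [-0.0013, 0.0015, 0], "delta_rot": [0, 0, 0]},
    {"gripper": 1, "linear": [-0.0026, 0.003, 0], "delta_rot": [0, 0, 0]},
    {"gripper": 1, "linear": [-0.0039, 0.0045, 0], "delta_rot": [0, 0, 0]},
    {"gripper": 1, "linear": [-0.0047, 0.0054, 0], "delta_rot": [0, 0, 0]},
    {"gripper": 1, "linear": [-0.0047, 0.0054, 0], "delta_rot": [0, 0, 0]},
    {"gripper": 1, "linear": [-0.0047, 0.0054, 0], "delta_rot": [0, 0, 0]},
  ],
)

```text
clock: 13.1
position: [0.5236, 0.1283, 0.0826]
ee_rot: [-0.069, 0.416, 0.906, 0.031]
contact_force: [-0.4, 0.1, 1.4]
width: 0.0159
gripper_force: 117.8
```

Run:
```python
from h import *
grab("scene","s10.png"); grab("side","d10.png")
s=get_state(); print(s["position"],s["contact_force"])
g=cv2.cvtColor(cv2.imread("pics/s10.png"),cv2.COLOR_BGR2GRAY)
def asc(g,x,y,w,h): print((x,y)); print("\n".join("".join(" .:-=+*#%@"[min(9,int(v)//18)] for v in r) for r in g[y:y+h,x:x+w]))
asc(g,262,250,90,52)
g=cv2.cvtColor(cv2.imread("pics/d10.png"),cv2.COLOR_BGR2GRAY); asc(g,315,196,80,52)
```

```text
[0.52357582 0.12821888 0.08254818] [-0.15396244  1.0333809   2.20395062]
(262, 250)
=================##=::::::::::::::+%%*++++++++++++++++++%#-::::::::-*#####################
================*%*-:::::::::::::-#@*+++++++++++++++++=+*%+:::::::::-*####################
===============+%%+::::::::::::::-%%*++++++++=++++++++++*%*-:::::::::-*###################
==============+#%+:::::::::::::::-%%*+++++++++++++++++++*%*-::::::.:::-*##################
+============+#%*-:::::::::::::::=%%++++++++++++++++++++*%*-:::::::::::=##################
*++======+=+#%%*-:::::::::.::::::=%%++++++++++++++++++++*%*-:::::::::.::*#################
%##*+++++*#%%*=:::::::::::::::::.-%%*+++++++++++++++++++*%+:::::::::::::=*################
=*%%%%%*%%%*=-::::::::::::::::::::*@*+++++++++++++++++++#%=::::::::.::.::=################
::-=+++++=--::::::::::::::::::::::+%#*+++++++++++++++++#%*-:::::::.:::::.:*###############
::::::::-:::.::::::::::.:::::::::.:+%#+++++++++++++=++*%#=::::::::::::::::=###############
::::::::.:::::-------:::::::::::::.-#@#*+++++++++++++#%%+::.:::::::::::::.:+**############
::::::::::::-=+
[... 7238 characters left out ...]
#%###*=----------==++++++++++++++++++===----------=+
=------------=*%%%#############%%%*+----------===++++++++++++++===-----------=*%
+=----------=*%%%##*###*####*###%%%*=-----------====+++++++++===------------=*%@
*+=---------+#@@######**#########%@%+---------------=========--------------=*%@@
%%*=-------=+%@%#################%@%*=-------------------------------------=#@@@
@@#+--------+%@%###*#############%@%*=-------------------------------------=#@@@
@@#+--------=#@@%################%@%*=-------------------------------------=#@@@
@@%+--------=*%%%####*###*######%@@#+--------------------------------------=*@@@
@@%+=--------=*%%%%#####*######%@@%*=-----------------====------------------+#@@
```

The ASCII views show the whole ring flat on the disc, with its mouth ends at scene (299,272) and (295,291), clear of the shoulder's edge. The pin still stands in the eye, at scene (337,288). Next I lift the pick out and return it to the rest.

send_rows(
  increments=[
    {"gripper": 1, "linear": [0.0013, -0.0015, 0], "delta_rot": [0, 0, 0]},
    {"gripper": 1, "linear": [0.0013, -0.0015, 0.01], "delta_rot": [0, 0, 0]},
    {"gripper": 1, "linear": [0.0013, -0.0015, 0.035], "delta_rot": [0, 0, 0]},
    {"gripper": 1, "linear": [0, 0, 0.06], "delta_rot": [0, 0, 0.02]},
    {"gripper": 1, "linear": [-0.015, 0.04, 0.06], "delta_rot": [0, 0, 0.15]},
    {"gripper": 1, "linear": [-0.028, 0.08, 0.06], "delta_rot": [0, 0, 0.3]},
    {"gripper": 1, "linear": [-0.038, 0.12, 0.06], "delta_rot": [0, 0, 0.45]},
    {"gripper": 1, "linear": [-0.0429, 0.1503, 0.06], "delta_rot": [0, 0, 0.6]},
  ],
)

```text
clock: 14.0
position: [0.4799, 0.2798, 0.143]
ee_rot: [-0.075, 0.126, 0.989, 0.01]
contact_force: [1.0, 0.3, -1.6]
width: 0.016
gripper_force: 117.5
```

send_rows(
  increments=[
    {"gripper": 1, "linear": [0, 0, 0], "delta_rot": [0, 0, 0]},
    {"gripper": 1, "linear": [0, 0, 0], "delta_rot": [0, 0, 0]},
    {"gripper": 1, "linear": [0, 0, 0], "delta_rot": [0, 0, 0]},
  ],
)

```text
clock: 14.3
position: [0.4811, 0.2772, 0.1425]
ee_rot: [-0.075, 0.13, 0.989, 0.009]
contact_force: [0.2, 0.0, -0.0]
width: 0.0156
gripper_force: 117.5
```

```bash
cat >> h.py <<'E'
def asc(n,x,y,w,h,k=18):
    g=cv2.cvtColor(cv2.imread("pics/"+n),cv2.COLOR_BGR2GRAY)
    print((x,y)); print("\n".join("".join(" .:-=+*#%@"[min(9,int(v)//k)] for v in r) for r in g[y:y+h,x:x+w]))
E
python3 - <<'E'
from h import *
grab("scene","s11.png"); grab("side","d11.png")
s=get_state();p=np.array(s["position"]);q=s["ee_rot"];M=R.from_quat([q[1],q[2],q[3],q[0]]).as_matrix()
print(p,q,np.degrees(np.arctan2(M[1,1],M[0,1])))
d=np.array([.966,-.257,0]);H=p+[0,0,.0197]-d*.0033
for n in ("s11.png","d11.png"):
  print(n,[proj(n,H+d*k+[0,0,z]).round(1).tolist() for k,z in ((-.045,.01),(.045,.01),(.085,0),(.085,-.032))])
print([proj("s0.png",P) for P in ([.4775,.2793,.058],)])
x,y=[int(v) for v in proj("d11.png",H+d*.06)]; asc("d11.png",x-35,y-15,75,40,24)
E
```

```text
[0.48128003 0.27690715 0.14253937] [-0.07449736  0.13079996  0.98855928  0.00959504] 74.92776223541011
s11.png [[533.0, 304.0], [475.0, 329.7], [446.1, 345.1], [440.7, 355.4]]
d11.png [[231.9, 133.5], [274.8, 133.0], [293.8, 137.1], [294.0, 150.7]]
[array([480.76616594, 353.40477511])]
(247, 122)
##*+=::::::::::::::-+*###############################################*+====
###*=-:::::::::::::=+################################################*+====
###*+-::::::::::::-=*################################################*+====
####*=:::::::::::-=+*###############################################**+====
####*=-::::::::::=+*#################################################*++===
####*+-:::::::::-+*###################################################*+++=
####*+-:::::::::-+*####################################################**++
####*=-:::::::::-+*######################################################**
###*+=::::::::::-+*########################################################
###*+-::::::::::-+#########################################################
###*+-::::::::::-+*#######################
[... 1537 characters left out ...]
################
#############################################***###########################
###########################################################################
###########################################################################
###########################################################################
###########################################################################
###########################################################################
###########################################################################
###########################################################################
###########################################################################
```

send_rows(
  increments=[
    {"gripper": 1, "linear": [-0.0005, 0.0015, -0.03], "delta_rot": [0, 0, 0]},
    {"gripper": 1, "linear": [-0.0005, 0.0015, -0.06], "delta_rot": [0, 0, 0]},
    {"gripper": 1, "linear": [-0.0005, 0.0015, -0.08], "delta_rot": [0, 0, 0]},
    {"gripper": 1, "linear": [-0.0005, 0.0015, -0.092], "delta_rot": [0, 0, 0]},
    {"gripper": 1, "linear": [-0.0005, 0.0015, -0.098], "delta_rot": [0, 0, 0]},
    {"gripper": 1, "linear": [-0.0005, 0.0015, -0.1015], "delta_rot": [0, 0, 0]},
    {"gripper": 1, "linear": [-0.0005, 0.0015, -0.1015], "delta_rot": [0, 0, 0]},
    {"gripper": 1, "linear": [-0.0005, 0.0015, -0.1015], "delta_rot": [0, 0, 0]},
  ],
)

```text
clock: 15.2
position: [0.4808, 0.2792, 0.0432]
ee_rot: [-0.074, 0.13, 0.989, 0.01]
contact_force: [-1.9, -1.3, 8.2]
width: 0.0162
gripper_force: 119.1
```

Run:
```python
from h import *
s=get_state(); print(s["position"],s["contact_force"],s["moment"])
```

```text
[0.48078728 0.27921866 0.04321008] [-1.94731224 -1.2899235   8.15000664] [-0.20891761  0.75051376  0.16491512]
```

Run:
```python
from h import *
grab("scene","s12.png"); grab("side","d12.png")
s=get_state();p=np.array(s["position"])
d=np.array([.966,-.257,0]);H=np.array([.4775,.2793,.058])
for n in ("s12.png","d12.png","s0.png","d0.png"):
  print(n,[proj(n,H+d*k+[0,0,z]).round(1).tolist() for k,z in ((-.045,.01),(.045,.01),(.045,-.01),(.085,-.032))])
asc("d0.png",228,170,72,44,24); asc("d12.png",228,170,72,44,24)
asc("s0.png",420,325,100,70,24); asc("s12.png",420,325,100,70,24)
```

```text
s12.png [[508.0, 339.0], [456.6, 362.6], [453.3, 367.9], [427.1, 384.0]]
d12.png [[235.0, 176.7], [275.8, 176.1], [276.1, 183.9], [294.1, 192.1]]
s0.png [[508.0, 339.0], [456.6, 362.6], [453.3, 367.9], [427.1, 384.0]]
d0.png [[235.0, 176.7], [275.8, 176.1], [276.1, 183.9], [294.1, 192.1]]
(228, 170)
########################################################################
########################################################################
########################################################################
########################################################################
########################################################################
########################################################################
###########################*#####*************##########################
######**++*+**++++++++++++++++++++===========+*#########################
#####*+==========----------------------------=+*########################
#####*=--------:-:-------:--------------:-----+*########################
#####*=--:--:-------------------:---:-----:::-=***###################
[... 19097 characters left out ...]
+++++++++=----::---=====-====-==-::::--=-----==-=---====--:----------=++===+++++++++++++++++=+
+++++++++++++--------::-============--=-:---==----=--=--====---:----------=+++++==++=++++++++=++++++
++++++++++++=---------:--==-====-=====-----=---==---==-===---:-------------==+++++=+=++++=++++++++++
+++++++++++=----------::-=======-======--=---=-==-=-===----:--------------=+=+++++++++++++==++++++++
++++++=-=+=------------::-==-=====--==---==-=--=======---:-----------------=+=++++++++=+++++++++++++
+++++-------------------:--====---------==--=-=-====----:-------------------=+++=+++=++=+++++++++++=
+++++=-------------------:-=====-:..:--==-=--==-=-----:-------------------:-=+=+=++++++++++++=+++++=
```

send_rows(
  increments=[
    {"gripper": 0.5, "linear": [0, 0, 0], "delta_rot": [0, 0, 0]},
    {"gripper": 0.3, "linear": [0, 0, 0], "delta_rot": [0, 0, 0]},
    {"gripper": 0.1, "linear": [0, 0, 0], "delta_rot": [0, 0, 0]},
    {"gripper": 0, "linear": [0, 0, 0], "delta_rot": [0, 0, 0]},
    {"gripper": 0, "linear": [0, 0, 0], "delta_rot": [0, 0, 0]},
  ],
  newtons=20,
)

```text
clock: 15.8
position: [0.4806, 0.2797, 0.041]
ee_rot: [-0.074, 0.13, 0.989, 0.01]
contact_force: [-0.8, 0.5, -0.7]
width: 0.0429
gripper_force: 0.0
```

send_rows(
  increments=[
    {"gripper": 0, "linear": [0, 0, 0.02], "delta_rot": [0, 0, 0]},
    {"gripper": 0, "linear": [0, 0, 0.06], "delta_rot": [0, 0, 0]},
    {"gripper": 0, "linear": [0, 0, 0.1], "delta_rot": [0, 0, 0]},
    {"gripper": 0, "linear": [0, 0, 0.14], "delta_rot": [0, 0, 0]},
    {"gripper": 0, "linear": [0, -0.04, 0.16], "delta_rot": [0, 0, 0]},
    {"gripper": 0, "linear": [0.0, -0.09, 0.16], "delta_rot": [0, 0, 0]},
    {"gripper": 0, "linear": [0.0, -0.09, 0.16], "delta_rot": [0, 0, 0]},
  ],
)

```text
clock: 16.5
position: [0.4808, 0.185, 0.2019]
ee_rot: [-0.074, 0.132, 0.989, 0.008]
contact_force: [0.7, 1.4, -0.8]
width: 0.0426
gripper_force: 0.0
```

Run:
```python
from h import *
grab("scene","s13.png"); grab("side","d13.png")
s=get_state(); print(s["clock"],s["position"],s["ee_rot"],s["contact_force"],s["qpos"])
asc("d13.png",228,170,72,44,24)
a=cv2.imread("pics/s0.png").astype(int);b=cv2.imread("pics/s13.png").astype(int)
asc("s13.png",420,330,95,60,24)
```

```text
16.6 [0.48054765 0.1889649  0.20113584] [-0.0744492   0.13086819  0.98854814  0.01016938] [ 0.23165309  0.58112433 -0.66421516] [ 0.19231313  0.27635644  1.59168686  0.06741811  1.40891895 -1.1306272 ]
(228, 170)
########################################################################
########################################################################
########################################################################
########################################################################
########################################################################
##################################*######*##############################
#######********************+*++++++++++++++++**#########################
######*+++====================--==-====------=++**######################
#####*+=---------------------------:--:--::::-==+**#####################
####*+=-:::::::::::::::::::::::::::::::::::::--=++**####################
####*=--:::::-:-:-:-::::::::::-:::::::::::::::-===+*************########
####*=-::::::--:-::::-:::-:::---::-:::::::::::--===+++++++++++++**######
###*+=-::::
[... 7395 characters left out ...]
=====**+--==++++++++++++++++
-------::::-------:-===============-:::::::::::==*#========-============+---+++++++++++++++++++
-------::::----------==============-::::::::::=****===================-----++++++++++++++++++++
--------:----------:--==============-:::::::::+****=================--:-+=+++++++++++++++++++++
-------------------:--===============-:::::::-****================---:-++++++++++++++++++++++++
--------------------:--==============--:::::--=**=-==============----=+++++++++++++++++++++++++
---------------------:-===============-::::--=================-----=+++++++++++++++++++++++++++
----------------------:-===============-:---======-=========------=++++++++++++++++++++++++++++
```

Run:
```python
from h import *
s=get_state();q=s["ee_rot"];M=R.from_quat([q[1],q[2],q[3],q[0]])
a=np.radians(41); y=np.array([np.cos(a),np.sin(a),0]);z=np.array([0,0,-1.]);T=R.from_matrix(np.c_[np.cross(y,z),y,z])
print((T*M.inv()).as_rotvec().round(4), (np.array([.5826,.060,.2])-s["position"]).round(4))
asc("s13.png",290,255,60,48)
```

```text
[-0.0815 -0.1291 -0.5908] [ 0.1021 -0.129  -0.0011]
(290, 255)
:::::-%#++++++++=+++++++++++*%*-:::::::::::-*###############
:::::-#%*+++++++++++++++++++*%+:.:::::::::::=*##############
::::.:*%*+++++++++++++++++++#%=::::::::::::::=##############
::::::+%#*+++++++++=+++++++#%*-::::.:::.:::::-*#############
:::::::+%%++++++++++++++=+*%#=::::::::::::::::=*############
:::::::-#%#*+++++++++++++#%%+::::::::::::::::::+*###########
::::::::-#%%#*++++++++++*%%+-::::::::::::::::::--=+*########
:::.:::::-+#%%#**++++##%%*=:.:::::::::::::-:::-----+########
:.:::::::::=*%%%%##*#%%*=-:::::::::::-::-+*+-------+########
::::.::::::::-=+**#*+=-::::::::::::::::-#%##=:-----=*#######
=-:::::::::.:::::--::::::::::::::::::::-*###=:::---=########
*+-:::::::::::::::::::::::::::::::::::::=+*+-::::::+########
##*-:::::::::::::::::::::::::::::::::::::::::::::::+########
###+:::::::::::::::::::::::::::::::::::::::::::::::*########
*###=::::::.:::::::::::::::::::::::::::::::::::::::+########
+###*-.::::::::::::::::::::::::::::::::::::::::::::=########
+####=::::==-:.::::::::::::::::::::::::::::::::::::=########

[... 1190 characters left out ...]
+++###%%%%%@#=::=##*-:+*+####
:.::=**++=--=+*%%%######*++*%@@#*+*###%%#%%*--+*##=::*#**###
:::::--:::::::=+***#***+++*%%@%%%#+*##%####*+##**+-::+***###
:::::::::::::::::-====-+*%#%%%%%@%*++++**##%%#*+=:::-+#*+###
:::::.:::::::::::::.::-#%@%@%%%%%%%##*+=-=++*+=:::.:=+##*###
::::::::::::::::.:::.:.-*%%%%@%#%%%%@%%+::::-:::::::++##**##
:::::::::::::::::::::::::=*%%%%%%%%%%*=::.::::::::::=*##***#
::::::::.::::::::::::::::::--=++++=--::::::::::::::-+%%##*+#
:::::::::::::::::::::::::.:.:::::::::::::::::::::::=*%%###+*
:::::::::::::::::.:::::::::::::::::::::::::::::::::+#%%###**
:::::::::::::::::::.:::::::::::::::::::::::::::::::++#%%###*
.::::::::::::::::::::::::::::::::::::::::::::::-:.-=+#%%%##*
```

send_rows(
  increments=[
    {"gripper": -0.5, "linear": [0.05, -0.06, 0.0], "delta_rot": [-0.0815, -0.1291, -0.5908]},
    {"gripper": -0.5, "linear": [0.1021, -0.129, 0.0], "delta_rot": [-0.0815, -0.1291, -0.5908]},
    {"gripper": -0.5, "linear": [0.1021, -0.129, 0.0], "delta_rot": [-0.0815, -0.1291, -0.5908]},
    {"gripper": -0.5, "linear": [0.1021, -0.129, 0.0], "delta_rot": [-0.0815, -0.1291, -0.5908]},
    {"gripper": -0.5, "linear": [0.1021, -0.129, -0.02], "delta_rot": [-0.0815, -0.1291, -0.5908]},
    {"gripper": -0.5, "linear": [0.1021, -0.129, -0.04], "delta_rot": [-0.0815, -0.1291, -0.5908]},
    {"gripper": -0.5, "linear": [0.1021, -0.129, -0.04], "delta_rot": [-0.0815, -0.1291, -0.5908]},
  ],
)

```text
clock: 17.3
position: [0.5805, 0.0619, 0.1577]
ee_rot: [-0.004, 0.413, 0.911, -0.002]
contact_force: [0.5, -0.9, -0.5]
width: 0.0638
gripper_force: 0.0
```

Run:
```python
from h import *
grab("wrist","w14.png")
s=get_state();q=s["ee_rot"];M=R.from_quat([q[1],q[2],q[3],q[0]]).as_matrix()
print(s["clock"],s["position"],M[:,1:].round(3).tolist(),s["width"])
c=proj("w14.png",[.5826,.060,.0725]); S=np.array([.637,-.0025]);u=np.array([-.656,.755])
print(c,proj("w14.png",[*S,.103]),proj("w14.png",[*(S+u*.047),.0725]))
g=cv2.imread("pics/w14.png"); x,y=int(c[0]),int(c[1])
r=cv2.resize(g[y-70:y+90,x-70:x+70],None,fx=.5,fy=.5,interpolation=cv2.INTER_AREA); cv2.imwrite("pics/r.png",r)
print(x-70,y-70,"half scale"); asc("r.png",0,0,70,80,22)
```

```text
17.35 [0.58159669 0.06187868 0.15934714] [[0.752, -0.005], [0.659, -0.0], [-0.004, -1.0]] 0.06377638416698399
[315.77094999 252.06699445] [315.09636873 382.72307974] [315.6538813  299.13159077]
245 182 half scale
(0, 0)
@@@@@@@@@@@@@@@@%+*++*++***%++++++++***++*+=---===+++***********+=++++
@@@@@@@@@@@@@@@@#+*++++****+**+++++*+*+++=----===+++************+=++++
@@@@@@@@@@@@@@@@%+****+*******++++****++----==++++*********##****+=+++
@@@@@@@@@@@@@@@@%+**+*****+++++++****+=---===+++*********####****+=+*+
@@@@@@@@@@@@@@@@@+*+******+*++++***+=---===+++***********#####****+=++
@@@@@@@@@@@@@@@@@*++*****+*++++***+---===++++*********########****+=++
@@@@@@@@@@@@@@@@%++*******++++**=---===++++*********###########****+=*
@@@@@@@@@@@@@@@@@*+****++*+++*+=--====++*+*******#*############****+=+
@@@@@@@@@@@@@@@@@********++*+=---===+++*******#################****++=
@@@@@@@@@@@@@@@@%******++*+=---===+++********#######*###########****+=
@@@@@@@@@@@@@@@@********+=----==+++*********#####################****+
@@@@@@@@@@@@*#@@%***+**+----==+++********########################****+
@@@@@@@@@@@*++#%*****+=---==
[... 4099 characters left out ...]
+............:-.........:..:::.. .....=%=............-@@+++++
******@@@.....................:----------:.. ..................@@%++++
*****@@@-...............:..:----------------:..................=@@#+++
***#@@@=..................--------------------..................#@@#++
*#%@@@-.................:-------::::::---------:.................%@@#+
@@@@#:.................:-----:-=*#####**=::-----:.................#@@@
@@#=..................:-----=#@@@@@@@@@@@@*=:----: ................=@@
=:...................:----*@@@@@@@@@@@@@@@@@%+:---...................=
.....................:-:-%@@@@@@@@@@@%@@@@@@@@*---: ..................
....................:-:+@@@@@@@@@@%+*+#@#@@@@@@%-:-: .................
```

Run:
```python
from h import *
p=np.array(get_state()["position"]); P=px("w14.png",317.6,249,.0725); L=px("w14.png",245+2*25.8,246,.0745);Rr=px("w14.png",245+2*46.7,246,.0745)
a=px("w14.png",317.2,182+45.5*2,.0725);print(P,P-p,np.linalg.norm(L-Rr),(L+Rr)/2,np.linalg.norm(a-P))
n=np.array([-.656,.755]); S=np.array([.637,-.0025]); print((P[:2]-S)@n)
v=px("w14.png",318,182+48,.0725)-px("w14.png",317.5,182+134,.0725);print(np.degrees(np.arctan2(v[1],v[0])))
s=get_state();print(s["position"],s["clock"])
```

```text
[0.58207194 0.062506   0.0725    ] [ 0.00047525  0.00062732 -0.08684714] 0.028346326471236992 [0.58014439 0.06458962 0.0745    ] 0.017791820684539654
0.08511233451928862
131.0248145154055
[0.58159669 0.06187868 0.15934714] 17.35
```

send_rows(
  increments=[
    {"gripper": 0.2, "linear": [0.0005, 0.0006, -0.02], "delta_rot": [0, 0, 0]},
    {"gripper": 0.2, "linear": [0.0005, 0.0006, -0.04], "delta_rot": [0, 0, 0]},
    {"gripper": 0.2, "linear": [0.0005, 0.0006, -0.055], "delta_rot": [0, 0, 0]},
    {"gripper": 0.2, "linear": [0.0005, 0.0006, -0.067], "delta_rot": [0, 0, 0]},
    {"gripper": 0.2, "linear": [0.0005, 0.0006, -0.075], "delta_rot": [0, 0, 0]},
    {"gripper": 0.2, "linear": [0.0005, 0.0006, -0.077], "delta_rot": [0, 0, 0]},
    {"gripper": 0.2, "linear": [0.0005, 0.0006, -0.077], "delta_rot": [0, 0, 0]},
  ],
)

```text
clock: 18.05
position: [0.5835, 0.0615, 0.0843]
ee_rot: [0.0, 0.414, 0.911, -0.0]
contact_force: [-0.1, 0.4, 0.8]
width: 0.0339
gripper_force: 0.0
```

send_rows(
  increments=[
    {"gripper": 0.2, "linear": [0, 0, -0.003], "delta_rot": [0, 0, 0]},
    {"gripper": 0.2, "linear": [0, 0, -0.006], "delta_rot": [0, 0, 0]},
    {"gripper": 0.2, "linear": [0, 0, -0.009], "delta_rot": [0, 0, 0]},
    {"gripper": 0.2, "linear": [0, 0, -0.009], "delta_rot": [0, 0, 0]},
  ],
)

```text
clock: 18.45
position: [0.5828, 0.0612, 0.0747]
ee_rot: [-0.0, 0.414, 0.91, -0.001]
contact_force: [0.0, 0.3, -0.0]
width: 0.0342
gripper_force: 0.0
```

send_rows(
  increments=[
    {"gripper": 0.2, "linear": [-0.0007, 0.0008, -0.001], "delta_rot": [0, 0, 0]},
    {"gripper": 0.2, "linear": [-0.0007, 0.0008, -0.002], "delta_rot": [0, 0, 0]},
    {"gripper": 0.2, "linear": [-0.0007, 0.0008, -0.002], "delta_rot": [0, 0, 0]},
    {"gripper": 0.2, "linear": [-0.0007, 0.0008, -0.002], "delta_rot": [0, 0, 0]},
  ],
)

```text
clock: 18.85
position: [0.5825, 0.0621, 0.0731]
ee_rot: [-0.0, 0.414, 0.91, -0.0]
contact_force: [0.8, 0.4, 0.0]
width: 0.034
gripper_force: 0.0
```

send_rows(
  increments=[
    {"gripper": 0.2, "linear": [0, 0, -0.001], "delta_rot": [0, 0, 0]},
    {"gripper": 0.2, "linear": [0, 0, -0.001], "delta_rot": [0, 0, 0]},
    {"gripper": 0.2, "linear": [0, 0, -0.001], "delta_rot": [0, 0, 0]},
  ],
)

```text
clock: 19.15
position: [0.5824, 0.0621, 0.072]
ee_rot: [-0.0, 0.414, 0.91, -0.0]
contact_force: [0.5, 0.3, 0.0]
width: 0.0343
gripper_force: 0.0
```

send_rows(
  increments=[
    {"gripper": 0.2, "linear": [0, 0, -0.001], "delta_rot": [0, 0, 0]},
    {"gripper": 0.2, "linear": [0, 0, -0.001], "delta_rot": [0, 0, 0]},
    {"gripper": 0.2, "linear": [0, 0, -0.001], "delta_rot": [0, 0, 0]},
  ],
)

```text
clock: 19.45
position: [0.5824, 0.0621, 0.071]
ee_rot: [-0.0, 0.414, 0.91, -0.0]
contact_force: [-0.6, -0.1, 0.1]
width: 0.0345
gripper_force: 0.0
```

send_rows(
  increments=[
    {"gripper": 0.2, "linear": [0, 0, -0.001], "delta_rot": [0, 0, 0]},
    {"gripper": 0.2, "linear": [0, 0, -0.001], "delta_rot": [0, 0, 0]},
    {"gripper": 0.2, "linear": [0, 0, -0.001], "delta_rot": [0, 0, 0]},
  ],
)

```text
clock: 19.75
position: [0.5824, 0.0621, 0.07]
ee_rot: [-0.0, 0.414, 0.91, -0.0]
contact_force: [-0.8, -0.4, -1.0]
width: 0.0342
gripper_force: 0.0
```

send_rows(
  increments=[
    {"gripper": 0.35, "linear": [0, 0, 0], "delta_rot": [0, 0, 0]},
    {"gripper": 0.5, "linear": [0, 0, 0], "delta_rot": [0, 0, 0]},
    {"gripper": 0.6, "linear": [0, 0, 0], "delta_rot": [0, 0, 0]},
    {"gripper": 0.6, "linear": [0, 0, 0], "delta_rot": [0, 0, 0]},
    {"gripper": 0.6, "linear": [0, 0, 0], "delta_rot": [0, 0, 0]},
  ],
  newtons=40,
)

```text
clock: 20.25
position: [0.5825, 0.0621, 0.0703]
ee_rot: [0.0, 0.414, 0.91, -0.0]
contact_force: [0.0, -0.6, 2.7]
width: 0.026
gripper_force: 39.3
```

send_rows(
  increments=[
    {"gripper": 1, "linear": [0, 0, 0], "delta_rot": [0, 0, 0]},
    {"gripper": 1, "linear": [0, 0, 0], "delta_rot": [0, 0, 0]},
    {"gripper": 1, "linear": [0, 0, 0.003], "delta_rot": [0, 0, 0]},
    {"gripper": 1, "linear": [0, 0, 0.006], "delta_rot": [0, 0, 0]},
    {"gripper": 1, "linear": [0, 0, 0.01], "delta_rot": [0, 0, 0]},
    {"gripper": 1, "linear": [0, 0, 0.015], "delta_rot": [0, 0, 0]},
    {"gripper": 1, "linear": [0, 0, 0.015], "delta_rot": [0, 0, 0]},
  ],
  newtons=60,
)

```text
clock: 20.95
position: [0.5831, 0.0621, 0.0858]
ee_rot: [0.001, 0.414, 0.91, -0.0]
contact_force: [0.0, 0.5, -0.1]
width: 0.0251
gripper_force: 58.9
```

Run:
```python
from h import *
grab("scene","s15.png"); s=get_state(); print(s["position"],s["contact_force"],s["width"])
asc("s15.png",270,250,85,50)
```

```text
[0.58279218 0.06210179 0.08549309] [ 0.52878558  0.47989148 -0.3314407 ] 0.024425851773486232
(270, 250)
=========##=.::::::::::::.=%%*++++++++++=+++=-:..:.::.:..:....:....:.:....::.:.:==*##
=======-+%*-::::::::::::::#%#+++++++++++++++++-:.:.........:.:.:.::...:.::...::+*####
=======+%%+::::::::::::.:-%%++++=++++=++++++++-:...:.::..::..:....:..::.::.:-=+######
======+#%+:.::.:::.::::::-%%+++++++++++=++++++-...::....:.:..::....:::...:.-*########
=====+#%*-.:::::::::..:..-%#++++++++++++++++++-.:..:.:.....::.:.:..:.:.:.::+#########
===+#%%*-:.::::.:::::::::-%%*+++++++++=+++++++-..::..:..:.....:.:.:...:.:::+#########
+*#%%*=:.:::::::::.::::::-%%*=++++++++++++++++-...:..:....:..::.:...::..:.:*#########
%%%*=-.:::::::::.::::.:.::*%*==+=+++++++++++++-...::..........:....:.:::..:##########
+=-::::.:::::::.:::::::::.+%#*+++++++++++=++++-........:...:.::..::::..:..-*#########
:::.:::::::.::::::::::::..:+%%++++++++++==++=++-:....:.:...:::::.::...:...-*#########
:::..::---=--::::.:::::::.:-%%*+++++=++++++=+#%*-...:.:.::...::.:::.:.....+##########
::::-=+******==-::::.::::.:.-*%%#*++++++++++*%%+:
[... 2604 characters left out ...]
==+*########
.:---------------::.::::::.:::::::.:::.-%@@@%#######*=:.....:.:.:::.:::.:====*++*####
:.:::---------::.:.::::::::::..:.:..:::.=#@%#########+-......:.::::.:...:=======+*###
:::::.:::::::::.::::..::::.:..:.......:..=#***########+=--:::.::--::.::.=+=======+###
:::::.:.:.::..:::::::::::.....:::.:.:.:...-=++*##########++-::.::::.:...=++======+###
::::::::::::::::::::::::::::::::::::.:..:..:*++++******++++-:..:.::...::+++======+###
::::::::::.:::::::::::::::.:::.::::::::.::.::-==+++++++++-::..:.::::::.:=+++=====*###
:::::::::::.:::::::::::::::::.::::::::.:::.:.:.::------::.:.::.::....:.-+++=+====####
::::::::::::::::::::::::::::::::::::::::::::.:....:..:......:.:...:...:=++=+=====*###
```

send_rows(
  increments=[
    {"gripper": 1, "linear": [0, 0, 0.02], "delta_rot": [0, 0, 0]},
    {"gripper": 1, "linear": [0, 0, 0.05], "delta_rot": [0, 0, 0]},
    {"gripper": 1, "linear": [0, 0, 0.08], "delta_rot": [0, 0, 0]},
    {"gripper": 1, "linear": [-0.005, -0.01, 0.1], "delta_rot": [0, 0, 0]},
    {"gripper": 1, "linear": [-0.015, -0.035, 0.11], "delta_rot": [0, 0, 0]},
    {"gripper": 1, "linear": [-0.027, -0.065, 0.11], "delta_rot": [0, 0, 0]},
    {"gripper": 1, "linear": [-0.039, -0.095, 0.11], "delta_rot": [0, 0, 0]},
    {"gripper": 1, "linear": [-0.052, -0.125, 0.11], "delta_rot": [0, 0, 0]},
  ],
  newtons=60,
)

```text
clock: 21.8
position: [0.5299, -0.0638, 0.1951]
ee_rot: [0.0, 0.413, 0.911, -0.0]
contact_force: [0.6, -1.1, -1.0]
width: 0.0248
gripper_force: 59.1
```

send_rows(
  increments=[
    {"gripper": 1, "linear": [-0.012, -0.03, 0], "delta_rot": [0, 0, 0]},
    {"gripper": 1, "linear": [-0.024, -0.06, 0], "delta_rot": [0, 0, 0]},
    {"gripper": 1, "linear": [-0.037, -0.09, 0], "delta_rot": [0, 0, 0]},
    {"gripper": 1, "linear": [-0.05, -0.12, 0], "delta_rot": [0, 0, 0]},
    {"gripper": 1, "linear": [-0.062, -0.15, 0], "delta_rot": [0, 0, 0]},
    {"gripper": 1, "linear": [-0.075, -0.18, 0], "delta_rot": [0, 0, 0]},
    {"gripper": 1, "linear": [-0.085, -0.205, 0], "delta_rot": [0, 0, 0]},
    {"gripper": 1, "linear": [-0.085, -0.205, 0], "delta_rot": [0, 0, 0]},
  ],
)

```text
clock: 22.6
position: [0.4443, -0.2709, 0.1949]
ee_rot: [-0.0, 0.415, 0.91, -0.001]
contact_force: [0.6, 0.1, -0.2]
width: 0.0249
gripper_force: 59.1
```

Run:
```python
from h import *
grab("wrist","w16.png"); grab("side","d16.png"); s=get_state(); print(s["clock"],s["position"],s["width"],s["ee_rot"])
g=cv2.imread("pics/w16.png"); cv2.imwrite("pics/r.png",cv2.resize(g,(107,80),interpolation=cv2.INTER_AREA)); asc("r.png",0,0,107,80,25)
print(proj("w16.png",[.442,-.316,.026]),proj("d16.png",[.442,-.316,.026]))
d0=cv2.imread("pics/d0.png"); 
cv2.imwrite("pics/r2.png",cv2.resize(d0[350:460,260:400],(70,55),interpolation=cv2.INTER_AREA)); asc("r2.png",0,0,70,55,25)
```

```text
22.7 [ 0.44512126 -0.26800384  0.19482298] 0.02501951416719855 [-3.88827365e-04  4.14343561e-01  9.10120465e-01 -3.53787314e-05]
(0, 0)
######################################################+==+##########********************##%################
######################################################+==+##########********************#%#################
######################################################+===#########********************####################
######################################################+===########********************###################*+
######################################################*===#####+#********************###################*=-
######################################################*===####*=+*******************##################*=--=
######################################################*===#####=-+*****************#%###############*+---+*
######################################################*===*####*==****************#%###############+=--+*##
#######################################################===*#####+==**************#%##############+=-
[... 10943 characters left out ...]
########++====+++****************++====+**###################
##################*+=======++++*****++++======++**####################
###################*++=======================+***#####################
#####################*++===================+**########################
#######################**++=============++**#####*####################
##########################***+++++++**+***############################
################################****##*##########*####################
######################################################################
#################################*################*###################
##################################*###################################
```

Run:
```python
from h import *
print("side rim c",px("d0.png",324.8,408,.026),"side floor", px("d0.png",260+2*32.5,350+2*31,.003))
print("wrist floor",px("w16.png",282,247,.003))
from scipy.optimize import least_squares
# rim points in side view d0
pts=np.array([(260+2*9.7,350+2*31),(260+2*55.5,350+2*31),(260+2*32.5,350+2*11.2),(260+2*16.5,350+2*14.5),(260+2*48,350+2*14.5),(260+2*11,350+2*22),(260+2*54,350+2*22)])
W=np.array([px("d0.png",*q,.026)[:2] for q in pts]); r=least_squares(lambda c:np.linalg.norm(W-c,axis=1)-.068,[.44,-.31]); print(r.x,r.fun.round(4))
pw=np.array([(35*6+1,42*6),(36*6,36*6),(41*6,31*6),(38*6,48*6+2)]); W=np.array([px("w16.png",*q,.026)[:2] for q in pw]); r=least_squares(lambda c:np.linalg.norm(W-c,axis=1)-.068,[.44,-.31]); print(r.x,r.fun.round(4))
```

```text
side rim c [ 0.43501779 -0.33203036  0.026     ] side floor [ 0.43925721 -0.32157819  0.003     ]
wrist floor [ 0.4428966  -0.32042179  0.003     ]
[ 0.43596939 -0.3310807 ] [-0.0029 -0.003  -0.0031  0.0022  0.002  -0.0013 -0.0009]
[ 0.44210145 -0.3151124 ] [-0.0005  0.0004 -0.0001  0.0002]
```

send_rows(
  increments=[
    {"gripper": 1, "linear": [-0.0184, -0.037, 0], "delta_rot": [0, 0, 0]},
    {"gripper": 1, "linear": [-0.0184, -0.037, -0.03], "delta_rot": [0, 0, 0]},
    {"gripper": 1, "linear": [-0.0184, -0.037, -0.06], "delta_rot": [0, 0, 0]},
    {"gripper": 1, "linear": [-0.0184, -0.037, -0.09], "delta_rot": [0, 0, 0]},
    {"gripper": 1, "linear": [-0.0184, -0.037, -0.12], "delta_rot": [0, 0, 0]},
    {"gripper": 1, "linear": [-0.0184, -0.037, -0.145], "delta_rot": [0, 0, 0]},
    {"gripper": 1, "linear": [-0.0184, -0.037, -0.155], "delta_rot": [0, 0, 0]},
    {"gripper": 1, "linear": [-0.0184, -0.037, -0.155], "delta_rot": [0, 0, 0]},
  ],
)

```text
clock: 23.5
position: [0.4267, -0.3034, 0.0389]
ee_rot: [-0.002, 0.413, 0.911, 0.0]
contact_force: [-0.5, 0.4, -0.6]
width: 0.0246
gripper_force: 59.2
```

send_rows(
  increments=[
    {"gripper": 1, "linear": [0, 0, -0.005], "delta_rot": [0, 0, 0]},
    {"gripper": 1, "linear": [0, 0, -0.01], "delta_rot": [0, 0, 0]},
    {"gripper": 1, "linear": [0, 0, -0.015], "delta_rot": [0, 0, 0]},
    {"gripper": 1, "linear": [0, 0, -0.018], "delta_rot": [0, 0, 0]},
    {"gripper": 1, "linear": [0, 0, -0.018], "delta_rot": [0, 0, 0]},
  ],
)

```text
clock: 24.0
position: [0.4268, -0.3048, 0.0218]
ee_rot: [-0.0, 0.414, 0.91, -0.0]
contact_force: [-0.8, 0.4, -1.0]
width: 0.0247
gripper_force: 59.2
```

send_rows(
  increments=[
    {"gripper": 1, "linear": [0, 0, -0.003], "delta_rot": [0, 0, 0]},
    {"gripper": 1, "linear": [0, 0, -0.006], "delta_rot": [0, 0, 0]},
    {"gripper": 1, "linear": [0, 0, -0.006], "delta_rot": [0, 0, 0]},
  ],
)

```text
clock: 24.3
position: [0.4268, -0.3047, 0.0157]
ee_rot: [-0.0, 0.414, 0.91, -0.0]
contact_force: [0.2, -0.0, -0.2]
width: 0.0246
gripper_force: 59.2
```

send_rows(
  increments=[
    {"gripper": 0.35, "linear": [0, 0, 0], "delta_rot": [0, 0, 0]},
    {"gripper": 0.25, "linear": [0, 0, 0], "delta_rot": [0, 0, 0]},
    {"gripper": 0.1, "linear": [0, 0, 0], "delta_rot": [0, 0, 0]},
    {"gripper": 0.1, "linear": [0, 0, 0], "delta_rot": [0, 0, 0]},
    {"gripper": 0.1, "linear": [0, 0, 0.01], "delta_rot": [0, 0, 0]},
    {"gripper": 0.1, "linear": [0, 0, 0.03], "delta_rot": [0, 0, 0]},
    {"gripper": 0.1, "linear": [0, 0, 0.06], "delta_rot": [0, 0, 0]},
  ],
  newtons=20,
)

```text
clock: 25.0
position: [0.4261, -0.3041, 0.076]
ee_rot: [-0.002, 0.414, 0.91, 0.0]
contact_force: [0.5, -1.2, 0.7]
width: 0.0385
gripper_force: 0.0
```

send_rows(
  increments=[
    {"gripper": 0.1, "linear": [0, 0, 0.05], "delta_rot": [0, 0, 0]},
    {"gripper": 0.1, "linear": [0, 0, 0.1], "delta_rot": [0, 0, 0]},
    {"gripper": 0.1, "linear": [0, 0.02, 0.14], "delta_rot": [0, 0, 0]},
    {"gripper": 0.1, "linear": [0, 0.07, 0.14], "delta_rot": [0, 0, 0]},
    {"gripper": 0.1, "linear": [0, 0.12, 0.14], "delta_rot": [0, 0, 0]},
    {"gripper": 0.1, "linear": [0, 0.12, 0.14], "delta_rot": [0, 0, 0]},
  ],
)

```text
clock: 25.6
position: [0.4257, -0.1793, 0.2173]
ee_rot: [-0.001, 0.411, 0.911, 0.001]
contact_force: [0.0, -0.8, 0.1]
width: 0.0383
gripper_force: 0.0
```

Run:
```python
from h import *
grab("side","d17.png"); grab("scene","s17.png"); s=get_state(); print(s["clock"],s["position"],s["width"],s["contact_force"])
asc("d17.png",275,365,105,80,22)
a=cv2.imread("pics/d0.png").astype(int);b=cv2.imread("pics/d17.png").astype(int)
D=(abs(a-b).max(2)>45).astype(np.uint8)*255; cv2.imwrite("pics/r.png",cv2.resize(D,(107,80),interpolation=cv2.INTER_AREA)); asc("r.png",0,0,107,80,25)
```

```text
25.7 [ 0.42703882 -0.18403859  0.21700304] 0.03838629037157353 [ 1.06951423 -0.48191048  0.5806074 ]
(275, 365)
%%%%%%%%%%%%%%%%%%%%%%%%%%%%%%%%%%%%%%%%%%%%%%%%%%%%%%%%%%%%%%%%%%%%%%%%%%%%%%%%%%%%%%%%%%%%%%%%%%%%%%%%%
%%%%%%%%%@%%%%%%%%%%%%%%%%%%%%%%%%%%%%%%%%%%%%%%%%%%%%%%%%%%%%%%%%%%%%%%%%%%%%%%%%%%%%%%%%%%%%%%%%%%%%%%%
%%%%%%%%%%%%%%%%%%%%%%%%%%%%%%%%%%%%%%%%%%%%%%%%%%%%%%%%%%%%%%%%%%%%%%%%%%%%%%%%%%%%%%%%%%%%%%%%%%%%%%%%%
%%%%%%%%%%%%%%%%%%%%%%%%%%%%%%%%%%%%%%%%%%%@@@@@%%%%%@@@@@@@%@%%%%%%%%%%%%%%%%%%%%%%%%%%%%%%%%%%%%%%%%%%%
%%%%%%%%%%%%%%%%%%%%%%%%%%%%%%%%%%%%%%@%%%%%%%%%%%%%%%%@@@%%%%@@@%%%%%%%%%%%%%%%%%%%%%%%%%%%%%%%%%%%%%%%%
%%%%%%%%%%%%%%%%%%%%%%%%%%%%%%%%%%%%%%%%%%%%%%%%%%%%%%%%%%%%%%%%%%%%%%%%%%%%%%%%%%%%%%%%%%%%%%%%%%%%%%%%%
%%%%%%%%%%%%%%%%%%%%%%%%%%%%%%%%%%%%%%%%%%%%%%%%%%%%%%%%%%%%%%%%%%%%%%%%%%%%%%%%%%%%%%%%%%%%%%%%%%%%%%%%%
%%%%%%%%%%%%%%%%%%%%%%%%%%%%%%%%%%%%%%%%%%%%%%%%%%%%%%%%%%%%%%%%%%%%%%%%%%%%%%%%%%%%%%%%%%%%%%%%%%%%%%%%%
%%%%%%%%%%%%%%%%%%%%%%%%%%%%%%%%%%%%%%%%%%%%%%%%%%%%%%%%%%%%%%%%%%%%%%%%%%%%%%%%%%%%%%%%%%%%%%%%%%%%%%%%%
%%%%%%%%%%%%%%%%%%%%%%%%%%%%%%##%%
[... 14415 characters left out ...]
                                                                                                       
                                                                                                           
                                                     .                                                     
                                                       ..                                                  
                                                    :.  ..                                                 
                                                                                                           
                                                      ::
```

```bash
python3 -c "
from h import *
print(sign_off())"
```

```text
the job is handed in; nothing more can be done
None
```

The ring was pried off the spindle with the pick and now lies in the steel dish, the pick is back on its rest, the bystanders were left alone, and the job was handed in at about 26 s; the hook slipped off the ring once on the way and had to be re-engaged.

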